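# Show the finds in the lamp viewer and put them away

## Task

Set the lamp viewer in the craft tent to its middle filter: squeeze the yellow latch tab while you slide the grip one detent to the left, let the tab spring back into the notch, and then turn the lock collar clockwise until its white lug points at the red mark. After that show the closed finds cases one at a time in the order white, yellow, blue, red (there are two to four of them, skip a missing colour): hold each one flat and still over the lamp window, level with the red pointer, for a good two seconds. Finally each case must lie flat inside its own colour's bordered place, lengthwise along it, with the filter still latched and the collar still locked; leave the spool, bark, jar and tin where they are.

Things in the scene. Friction and masses are not known exactly. Their poses are not given: they have to be found in the camera images.
- slider_grip (a point): On the upright black grip of the filter slider, at z = 86 mm; axes as the viewer's. Grip: 34 mm wide (y), plain rear face 13 mm behind this point (+x), front face 9 mm before it, z = 45 to 109 mm. It rides along y and carries a flat strip of three colour filters. The rest of the box near it ends below z = 61 mm: keep fingertips above z = 63 mm.
- filter_slider (a joint): Slider position, m, along the viewer's +y (left): detents at 0 (right, the start), 0.050 (middle, the next one, amber filter over the lamp) and 0.100 (left); end stops 6 mm past these. Drag about 1.5 N. At a detent the latch tab's tooth sits in a notch with 5 mm of play to each side and blocks the slider.
- tab_face (a point): Centre of the front face (viewer -x) of the yellow ribbed latch tab before the grip: a plate 30 mm wide, z = 64 to 108 mm, moving with the grip. Tab and grip together are 37 mm thick at rest (24 mm before to 13 mm behind slider_grip), 30 mm squeezed in. Squeezing both between two fingers, tab face to the grip's rear face, frees the slider.
- latch_tab (a joint): How far the latch tab is pressed in, m: 0 out, 0.007 fully in (spring 2.5 N rising to 6 N). The slider is free above about 0.006. Let go over a notch it springs back to 0; let go between notches it stays near 0.005 and the slider is not latched.
- mid_detent (a point): Fixed point on the viewer where slider_grip is when the slider stands at the middle detent. Its axes are the viewer's: x away from the robot, y left along the slide, z up.
- collar_mid (a point): On the lock collar's axis, 22 mm above the box top: ribbed aluminium collar 50 mm in diameter, z = 46 to 86 mm, captive on an upright pivot at the box's left front, with a white and a black lug on opposite sides, 10 mm wide, up to z = 73 mm, reaching 35 mm from the axis. Grasp it from above across its diameter, between the lugs.
- collar_index (a point): Outer end of the collar's white lug, 35 mm from the collar's axis, 22 mm above the box top. A white line on the collar's top also points along it. Only its position matters.
- lock_collar (a joint): Collar angle, rad, growing clockwise seen from above: starts between 0 and 0.35; 1.2 is locked, the white lug then pointing at the red mark on the box (straight to viewer -x). It does not stop there: the end stop is at 1.7. Friction about 0.06 N m; it stays where it is left.
- view_point (a point): The viewing pose for a case's centre: 95 mm straight above the lamp window, level with the red pointer (z = 140 mm), 80 mm left (viewer +y) of its tip. Axes as the viewer's. The viewer is a grey lamp box 170 mm (x) by 300 mm (y) by 45 mm high, its centre 30 mm before this point (-x); the filters on it reach up to z = 51 mm.
- pointer_tip (a point): Tip of the red pointer, at z = 140 mm, which points along viewer +y from a steel post at the right end of the viewer, 62 mm farther right; the post is 10 mm thick and its top is at z = 152 mm.
- white_center (a point): Centre of the closed clear finds case with white base and white lid frame (a piece of bark inside): a flat box 84 mm (its x) by 48 mm (its y) by 28 mm high (z up), about 0.12 kg; lies on the table to the left of the viewer at the start, or is absent.
- yellow_center (a point): Centre of the closed clear finds case with yellow base and yellow lid frame (four twigs inside): a flat box 84 mm (its x) by 48 mm (its y) by 28 mm high (z up), about 0.12 kg; lies on the table to the left of the viewer at the start, or is absent.
- blue_center (a point): Centre of the closed clear finds case with blue base and blue lid frame (six seeds inside): a flat box 84 mm (its x) by 48 mm (its y) by 28 mm high (z up), about 0.12 kg; lies on the table to the left of the viewer at the start, or is absent.
- red_center (a point): Centre of the closed clear finds case with red base and red lid frame (a cone inside): a flat box 84 mm (its x) by 48 mm (its y) by 28 mm high (z up), about 0.12 kg; lies on the table to the left of the viewer at the start, or is absent.
- white_place (a point): Centre of the top of the white-bordered plywood place: a fixed board 104 mm (its x) by 70 mm (its y), 5 mm thick, on the table to the right of the viewer.
- yellow_place (a point): Centre of the top of the yellow-bordered plywood place: a fixed board 104 mm (its x) by 70 mm (its y), 5 mm thick, on the table to the right of the viewer.
- blue_place (a point): Centre of the top of the blue-bordered plywood place: a fixed board 104 mm (its x) by 70 mm (its y), 5 mm thick, on the table to the right of the viewer.
- red_place (a point): Centre of the top of the red-bordered plywood place: a fixed board 104 mm (its x) by 70 mm (its y), 5 mm thick, on the table to the right of the viewer.
- spool: Bystander: standing spool of brown twine, 64 mm in diameter, 110 mm high; origin at its foot.
- bark: Bystander: slab of bark 60 x 150 x 30 mm behind the viewer; origin centre of its underside.
- seed_jar: Bystander: closed jar, 68 mm in diameter, 100 mm high; origin at its foot.
- glue_tin: Bystander: blue tin, 70 mm in diameter, 48 mm high, beyond the cases, at the far left; origin at its foot.
Not all that is in view belongs to the job. Of the things that look like the part that bears red_center, take the one that is nearest to the robot's base at the start. There is more than one size of the part that bears white_center; the job needs the larger.

How it is judged:
By the outcome, as a careful person would: the job done as asked, in the order asked, and still so for the second after the job is handed in, with the robot touching nothing.
Of case_white, case_yellow, case_blue, case_red only 2 to 4 are there at a start; the rules pass over those that are not, and their reading is None.
At some moment in a run one of case_white, case_yellow, case_blue, case_red may be knocked a few centimetres aside while the robot is not near it.
Once in a run the grip may slacken for a moment while it holds something.
It also fails if it takes over 210 s, if anything falls off the work surface, if the arm or the gripper's body presses on something with over 40 N, if the wrist force passes 120 N, or if a joint passes its speed limit or range.

## Robot

A 7-joint arm with a two-finger parallel gripper is mounted at the origin on the work surface. World frame = base frame: x ahead of the robot, y to its left, z up, the work surface at z = 0. Lengths are in m, angles in rad, forces in N, time in s.
With the tool pointing down it reaches from about 0.4 to 0.85 m from the base axis. Payload 10.4 kg.
Tool frame: the origin (TCP) lies on the centre line of the jaws, within the pads' length; the fingertips stand r.tip_extent ahead of it and the grasp point (between the pads) lies 3 mm ahead of it (r.tip_extent is the distance from the TCP to the fingertips, in m); z points along the fingers, y is the direction in which the jaws open and shut (so a half turn about z gives the same grasp; the last joint's range is limited). The gripper opens to 87 mm and grips with 3 to 60 N. Pads are 19 mm wide; open, the fingers measure 117 mm over their backs; the gripper's body (75 mm by 190 mm) begins 51 mm behind the grasp point.
Start: joints at [1.314, 0.332, -0.065, 1.46, 0.022, 1.35, -0.088], TCP at [0.145, -0.608, 0.224] pointing down, gripper open.
Joint ranges: [-2.6, 2.6], [-0.5, 2.12], [-1.47, 1.34], [0.16, 2.42], [-1.27, 4.41], [0.06, 2.06], [-2.6, 2.6]. Speed limits (rad/s): [2.22, 2.22, 2.79, 2.79, 3.14, 3.14, 3.14].

## Interface

Orientations are given as a unit quaternion [x, y, z, w].
In Python, from bench import r gives the robot as it stands. The module is installed in compiled form; this text tells all that it offers.
- The arm moves only by the shell command python3 -m jog 'ROWS' [FORCE]. ROWS is JSON, a list of rows, each a list of 5 numbers: the shift along the tool's x, y, z in cm, then the turn about the tool's z in rad, then the closure, from 0 (fully open) to 1 (shut). A call has exactly 10 rows; each row shifts and turns the pose as measured when the row begins, along the tool's axes as they then stand; what a row does not reach is not made up. A row lasts 1/10 s, in which the tool goes at most 50 mm and 8.59 degrees, less where a joint would pass 70% of its speed; a pose out of reach is approached as far as the arm can. A call with a gripper value outside its range is refused whole. The fingers move at their own pace and stop on an object; FORCE is the grip in N (left out, the last holds). Time passes only in rows, so rows that do not move let the fingers close, or fill a call up. It gives the time, the measured TCP pose, the force and the opening at its end, in the units of the state.
- r.read_state(): the state, without advancing time (a new reading comes with each control period).
- r.camera(name): name is "scene" or "top" or "wrist"; returns a dict with "pixels" (384x512x3 uint8, red, green, blue), "fx", "fy", "cx", "cy" (pixels), "camera_from_world" (4x4, takes a point from world to camera coordinates). Camera axes: x right, y up, looking along -z (the intrinsics and any distortion apply to the point x, -y, -z); pixel columns grow to the right and rows downward; lengths in m; the calibration is good to about 2 mm. A picture is of the moment at which its call begins. There is no depth.
- r.close_job(): hands the job in, once; it reports no verdict.
The state is a dict: "time": time; "joint_positions": joint angles; "joint_vel": joint speeds; "joint_torque": joint torques, N m; "ee_pos": TCP position; "eef_rot": TCP orientation; "ft_force": force on the tool from outside, world axes, zero at the start; "torque": the same for the moment, N m; "width": finger opening in m.
Only numpy, scipy, OpenCV 4.12 (cv2) and the standard library are available. Lean on these libraries where they do the work, as an engineer would, in place of code of your own. Each camera call takes 0.05 s, during which the arm holds its last target. There are 200 camera calls.

## Working session

There is one attempt and no reset: what is moved stays moved. The work goes in short steps, Python scripts to look and compute and a shell command to move; the robot and the scene stay as the last step left them, time stands still between calls to the robot, and variables do not carry over. Pictures are saved under pics/ and viewed, about 12 in all and at most 16, crops included, and the job is handed in when it is done.

```bash
mkdir -p pics; ls; cat > h.py <<'E'
import numpy as np, cv2
from bench import r
from scipy.spatial.transform import Rotation as R
def snap(n,fn,box=None,s=1.0):
    c=r.camera(n); im=cv2.cvtColor(c["pixels"],cv2.COLOR_RGB2BGR)
    np.savez(f"pics/{fn}.npz",**{k:np.array(v) for k,v in c.items()})
    o=im if box is None else im[box[1]:box[3],box[0]:box[2]]
    cv2.imwrite(f"pics/{fn}.png",cv2.resize(o,None,fx=s,fy=s,interpolation=cv2.INTER_CUBIC)); return c
def load(fn): return dict(np.load(f"pics/{fn}.npz"))
def ray(c,u,v):
    T=np.array(c["camera_from_world"]); d=np.array([(u-c["cx"])/c["fx"],-(v-c["cy"])/c["fy"],-1.0])
    Rw=T[:3,:3].T; return -Rw@T[:3,3], Rw@d
def onz(c,u,v,z):
    o,d=ray(c,u,v); return o+d*(z-o[2])/d[2]
def proj(c,p):
    q=np.array(c["camera_from_world"])@np.append(p,1); return np.array([c["cx"]+c["fx"]*q[0]/-q[2],c["cy"]+c["fy"]*-q[1]/-q[2]])
def st():
    s=r.read_state(); M=R.from_quat(s["eef_rot"]).as_matrix()
    print("t",round(s["time"],2),"p",np.round(s["ee_pos"],4),"x",np.round(M[:,0],3),"y",np.round(M[:,1],3),"z",np.round(M[:,2],3),"F",np.round(s["ft_force"],1),"w",round(s["width"],4),"q",np.round(s["joint_positions"],2)); return s,M
def to(p,yaw=None):
    "shift in cm in tool axes to bring TCP to p; yaw of tool y axis in world (mod pi)"
    s=r.read_state(); M=R.from_quat(s["eef_rot"]).as_matrix(); d=M.T@(np.array(p)-s["ee_pos"])*100
    a=None
    if yaw is not None:
        t=np.array([np.cos(yaw),np.sin(yaw),0]); l=M.T@t; a=np.arctan2(-l[0],l[1]); a=(a+np.pi/2)%np.pi-np.pi/2
    print("shift",np.round(d,2),"turn",None if a is None else round(a,3))
E
python3 - <<'E'
from h import *
print(r.tip_extent); st()
for n in ("top","scene","wrist"):
    c=snap(n,n+"0",s=1.5 if n!="wrist" else 1); print(n,c["fx"],c["cx"],c["cy"],[k for k in c], np.round(ray(c,256,192),3))
E
```

```text
pics
0.022
t 0.0 p [ 0.1447 -0.6076  0.2233] x [ 0.973  0.232 -0.   ] y [ 0.232 -0.973 -0.001] z [-0.     0.001 -1.   ] F [-0.5 -0.1  0.4] w 0.0868 q [ 1.31  0.33 -0.06  1.46  0.02  1.35 -0.09]
top 408.1532737072022 258.18434717580215 190.4482540974112 ['pixels', 'fx', 'fy', 'cx', 'cy', 'camera_from_world'] [[ 0.445  0.044  1.179]
 [ 0.122  0.021 -0.992]]
scene 423.00941781644326 259.0599616481546 183.78435992725247 ['pixels', 'fx', 'fy', 'cx', 'cy', 'camera_from_world'] [[ 1.583 -0.163  0.827]
 [-0.788  0.172 -0.592]]
wrist 338.10957785309415 259.5499670572484 187.06655499377493 ['pixels', 'fx', 'fy', 'cx', 'cy', 'camera_from_world'] [[ 0.219 -0.59   0.384]
 [-0.287 -0.057 -0.956]]
```

View pics/top0.png

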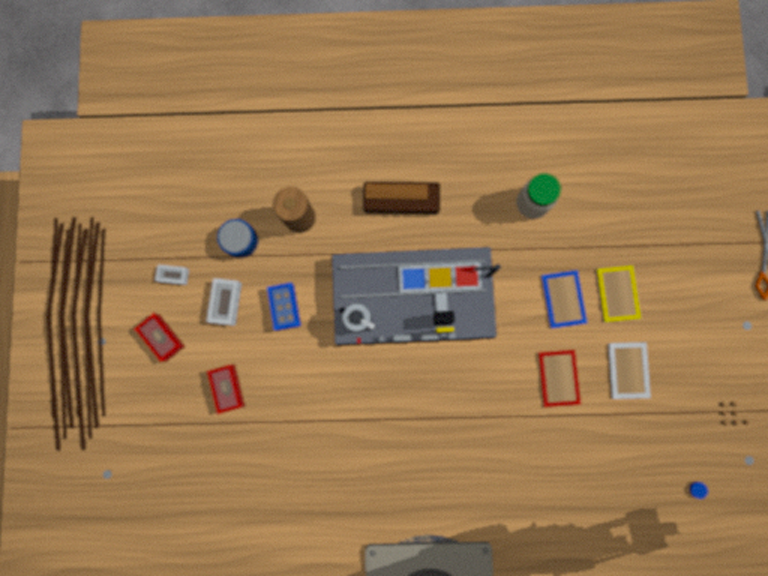

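View pics/scene0.png

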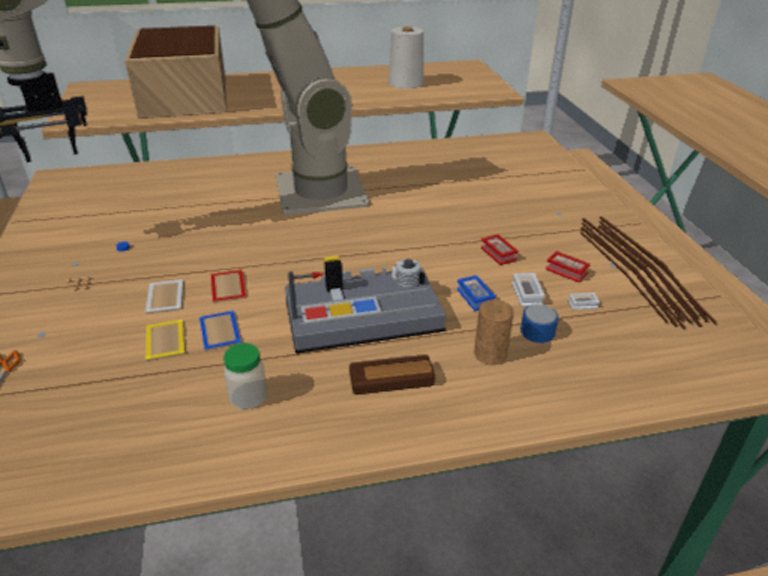

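Top view (768×576): the red cases are at (225,388) and (158,337). The first is nearer the base at about (428,570), so it is the one meant. The white cases are at (223,302), larger, and (172,274), a small decoy. The blue case is at (284,306), and there is no yellow. The places on the right are blue (564,299), yellow (619,293), red (559,378) and white (629,371).

```bash
cat > m.py <<'E'
from h import *
def masks(c):
    h=cv2.cvtColor(c["pixels"],cv2.COLOR_RGB2HSV); H,S,V=[h[...,i].astype(int) for i in range(3)]
    return dict(red=((H<6)|(H>172))&(S>150)&(V>70),blue=(H>108)&(H<125)&(S>150)&(V>60),yellow=(H>24)&(H<34)&(S>170)&(V>110),white=(S<45)&(V>150))
def blobs(c,z,amin=60,out=print):
    L=[]
    for k,m in masks(c).items():
        cs,_=cv2.findContours(m.astype(np.uint8),cv2.RETR_EXTERNAL,cv2.CHAIN_APPROX_NONE)
        for q in cs:
            if cv2.contourArea(q)<amin: continue
            P=np.array([onz(c,u,v,z)[:2] for u,v in q[:,0]],np.float32)
            (x,y),(a,b),t=cv2.minAreaRect(P*1000); 
            if a<b: a,b,t=b,a,t+90
            m0=q[:,0].mean(0); L.append((k,x/1000,y/1000,a,b,((t+90)%180)-90))
            out(k,"px",np.round(m0),"xy mm",round(x,1),round(y,1),"size",round(a),round(b),"long-axis deg",round(((t+90)%180)-90,1),"r",round(np.hypot(x,y)))
    return L
E
python3 - <<'E'
from m import *
c=load("top0")
print("z=28");blobs(c,.028); print("z=5");blobs(c,.005)
# box
h=cv2.cvtColor(c["pixels"],cv2.COLOR_RGB2HSV)
for y,x in ((190,300),(215,240),(200,360)): print(h[y,x])
im=cv2.cvtColor(c["pixels"],cv2.COLOR_RGB2BGR)
A=cv2.resize(im[155:240,210:345],None,fx=5.5,fy=5.5,interpolation=cv2.INTER_CUBIC)[:,:742]
cv2.imwrite("pics/crop1.png",A)
m=((h[...,1]<75)&(h[...,2]<130)).astype(np.uint8); m=cv2.morphologyEx(m,cv2.MORPH_OPEN,np.ones((5,5)))
for q in cv2.findContours(m,0,cv2.CHAIN_APPROX_NONE)[0]:
    if cv2.contourArea(q)>2000:
        P=np.array([onz(c,u,v,.045)[:2] for u,v in q[:,0]],np.float32)*1000; print("grey",q[:,0].mean(0),cv2.minAreaRect(P))
E
```

```text
z=28
red px [150. 259.] xy mm 405.8 369.3 size 80 52 long-axis deg 13.6 r 549
red px [372. 252.] xy mm 411.4 -251.1 size 97 66 long-axis deg 2.8 r 482
red px [105. 224.] xy mm 504.8 496.5 size 86 52 long-axis deg 39.0 r 708
red px [311. 184.] xy mm 607.3 -87.4 size 37 32 long-axis deg 88.6 r 614
blue px [465. 326.] xy mm 206.3 -490.4 size 24 24 long-axis deg 85.2 r 532
blue px [189. 204.] xy mm 557.4 260.3 size 81 47 long-axis deg 10.0 r 615
blue px [376. 199.] xy mm 558.5 -268.8 size 98 65 long-axis deg 6.4 r 620
blue px [275. 185.] xy mm 604.1 12.2 size 37 32 long-axis deg 88.6 r 604
yellow px [412. 195.] xy mm 566.4 -371.5 size 102 70 long-axis deg 4.2 r 677
white px [419. 247.] xy mm 423.0 -382.5 size 102 68 long-axis deg 0.5 r 570
white px [239. 212.] xy mm 530.7 120.9 size 54 47 long-axis deg 22.8 r 544
white px [149. 201.] xy mm 569.5 373.3 size 84 55 long-axis deg -8.6 r 681
white px [114. 183.] xy mm 624.2 473.5 size 60 31 long-axis deg 81.9 r 783
z=5
red px [150. 259.] xy mm 405.0 375.8 size 81 53 long-axis deg 13.6 r 553
red px [372. 252.] xy mm 410.7 -257.0 size 99 68 lon
[... 448 characters left out ...]
 deg 88.6 r 607
yellow px [412. 195.] xy mm 568.9 -379.8 size 104 71 long-axis deg 4.2 r 684
white px [419. 247.] xy mm 422.6 -391.1 size 104 69 long-axis deg 0.5 r 576
white px [239. 212.] xy mm 532.4 122.4 size 55 48 long-axis deg 22.8 r 546
white px [149. 201.] xy mm 571.9 379.9 size 86 56 long-axis deg -8.6 r 687
white px [114. 183.] xy mm 627.7 482.1 size 61 32 long-axis deg 81.9 r 792
[ 24 137 164]
[101  17 120]
[ 17 129 178]
grey [276.26936027 196.84848485] ((570.581298828125, 15.103912353515625), (169.6450653076172, 298.3988342285156), 1.2527110576629639)
grey [79.48103187 29.74355083] ((999.8053588867188, 503.1949768066406), (658.8794555664062, 351.4892272949219), 88.04244995117188)
```

View pics/crop1.png

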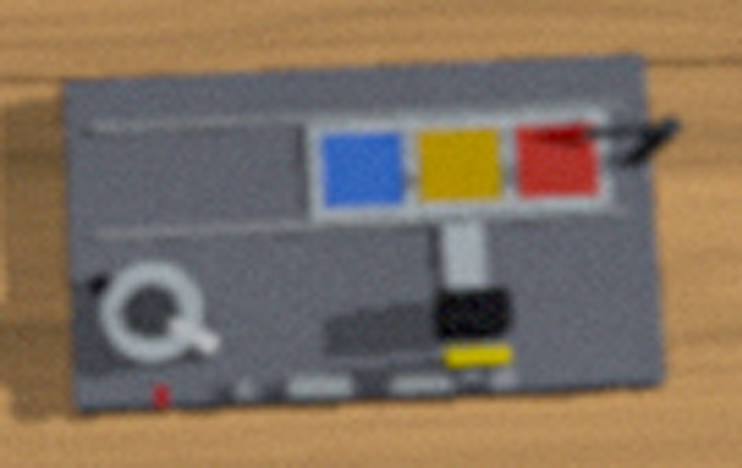

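The crop shows the white lug on the collar at about (205,340), the red mark at (160,395), the yellow tab at (477,356) and the black grip at (470,312). The pointer tip is near (530,135). I'll move over the viewer and refine with the wrist camera.

```bash
python3 -m jog '[[3.4,-3.4,-0.6,0,0],[3.4,-3.4,-0.6,0,0],[3.4,-3.4,-0.6,0,0],[3.4,-3.4,-0.6,0,0],[3.4,-3.4,-0.6,0,0],[3.4,-3.4,-0.6,0,0],[3.4,-3.4,-0.6,0,0],[3.4,-3.4,-0.6,0,0],[3.4,-3.4,-0.6,0,0],[3.4,-3.4,-0.6,0,0]]' 20; python3 - <<'E'
from h import *
st(); to([.48,-.02,.30],0)
E
```

```text
time: 1.15
ee_pos: [0.3992, -0.1891, 0.281]
eef_rot: [0.994, 0.111, -0.003, -0.002]
ft_force: [1.6, -0.8, 0.1]
width: 0.087
t 1.15 p [ 0.3992 -0.1891  0.281 ] x [ 0.975  0.22  -0.005] y [ 0.22  -0.976 -0.004] z [-0.006  0.003 -1.   ] F [ 1.6 -0.8  0.1] w 0.087 q [ 0.87 -0.08 -0.5   1.79 -0.04  1.42 -0.97]
shift [ 11.59 -14.72  -1.89] turn -1.349
```

```bash
python3 -m jog '[[2.3,-2.9,-0.4,0,0],[2.3,-2.9,-0.4,0,0],[2.3,-2.9,-0.4,0,0],[2.3,-2.9,-0.4,0,0],[2.3,-2.9,-0.4,0,0],[0,0,0,-0.15,0],[0,0,0,-0.15,0],[0,0,0,-0.15,0],[0,0,0,-0.15,0],[0,0,0,-0.15,0]]'; python3 -m jog '[[0,0,0,-0.15,0],[0,0,0,-0.15,0],[0,0,0,-0.15,0],[0,0,0,-0.15,0],[0,0,0,0,0],[0,0,0,0,0],[0,0,0,0,0],[0,0,0,0,0],[0,0,0,0,0],[0,0,0,0,0]]'; python3 - <<'E'
from h import *
st(); to([.48,-.02,.30],0)
c=snap("wrist","w1",s=1.5)
E
```

```text
time: 2.15
ee_pos: [0.4828, -0.0052, 0.3021]
eef_rot: [0.882, 0.471, -0.001, -0.003]
ft_force: [0.1, 0.1, 0.1]
width: 0.087
time: 3.15
ee_pos: [0.4818, -0.0052, 0.3009]
eef_rot: [0.707, 0.707, -0.001, -0.004]
ft_force: [-1.1, 0.0, -0.1]
width: 0.087
t 3.15 p [ 0.4818 -0.0052  0.3009] x [0.    1.    0.004] y [ 1.    -0.    -0.007] z [-0.007  0.004 -1.   ] F [-1.1  0.  -0.1] w 0.087 q [ 0.68  0.03 -0.76  1.66  0.02  1.47 -0.09]
shift [-1.48 -0.18  0.08] turn -0.0
```

View pics/w1.png

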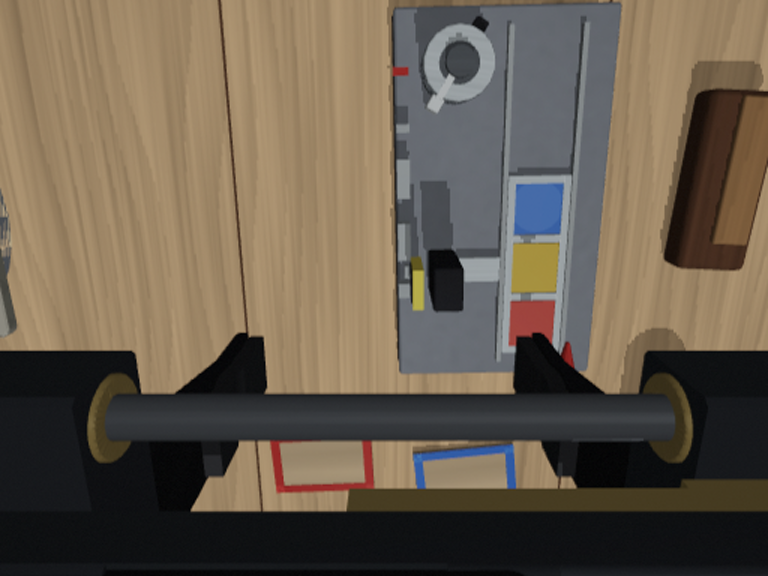

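The wrist view (768×576) shows the collar ring centred at (459,63), the white lug end at (435,104), the red mark at (400,71), the tab at (417,283) and the grip at (445,280). The blue filter over the lamp is at (539,209).

```bash
python3 - <<'E'
from m import *
w=load("w1"); t=load("top0")
f=lambda u,v,z:np.round(onz(w,u/1.5,v/1.5,z)*1000,1)
print("box front edge",f(394,10,.045),f(400,372,.045)," back",f(620,5,.045),f(587,372,.045))
print("collar top",f(459,63,.086),"redmark",f(400,71,.045),"lug mid",f(435,104,.073), "blacklug",f(481,23,.073))
print("blue filt",f(539,209,.051),"amber",f(535,267,.051),"red",f(532,322,.051))
h=cv2.cvtColor(w["pixels"],cv2.COLOR_RGB2HSV);S=h[...,1];V=h[...,2]
def box(m,z,reg):
    mm=np.zeros(m.shape,np.uint8); a,b,c_,d=reg; mm[b:d,a:c_]=m[b:d,a:c_]
    q=max(cv2.findContours(mm,0,cv2.CHAIN_APPROX_NONE)[0],key=cv2.contourArea); x,y,ww,hh=cv2.boundingRect(q)
    print("px",x,y,x+ww,y+hh,"corners",onz(w,x,y,z)*1000,onz(w,x+ww,y+hh,z)*1000)
box(masks(w)["yellow"],.108,(260,160,300,215))
box(V<35,.109,(280,150,320,220))
# tri: tab top centre using top view
for k in ("yellow",):
    m=masks(t)[k].copy(); m[:, :290]=0;m[:,310:]=0; ys,xs=np.nonzero(m); print("tab top px",xs.mean(),ys.mean(),onz(t,xs.mean(),ys.mean(),.108)*1000)
# pointer red in top
m=masks(t)["red"]; print("pointer tip top px ~", onz(t,210+530/5.5,155+135/5.5,.14)*1000)
# lug line in top
print("collar top(topcam)",onz(t,210+150/5.5,155+312/5.5,.086)*1000,"lug end",onz(t,210+207/5.5,155+343/5.5,.073)*1000,"grip top",onz(t,210+474/5.5,155+310/5.5,.109)*1000,"mark",onz(t,210+161/5.5,155+396/5.5,.045)*1000)
cv2.imwrite("pics/crop2.png",cv2.resize(cv2.cvtColor(w["pixels"],cv2.COLOR_RGB2BGR)[0:250,255:425],None,fx=3,fy=3,interpolation=cv2.INTER_CUBIC)[:600])
E
```

```text
box front edge [483.6 159.7  45. ] [ 489.6 -134.6   45. ]  back [650.3 162.7  45. ] [ 657.7 -134.2   45. ]
collar top [528.2 118.1  86. ] redmark [488.3 117.6  45. ] lug mid [513.4  92.2  73. ] blacklug [544.1 145.4  73. ]
blue filt [601.1  13.1  51. ] amber [601.6 -35.3  51. ] red [602.9 -84.1  51. ]Traceback (most recent call last):
  File "<stdin>", line 12, in <module>
  File "<stdin>", line 10, in box
ValueError: max() iterable argument is empty
```

```bash
python3 - <<'E'
from m import *
w=load("w1"); t=load("top0")
print(np.round(ray(w,256,192),3))
print("tip",onz(t,210+530/5.5,155+135/5.5,.14)*1000)
print("collar top(topcam)",onz(t,210+150/5.5,155+312/5.5,.086)*1000,"lug end",onz(t,210+207/5.5,155+343/5.5,.073)*1000,"grip top",onz(t,210+474/5.5,155+310/5.5,.109)*1000,"tab top",onz(t,210+477/5.5,155+353/5.5,.108)*1000)
im=cv2.cvtColor(w["pixels"],cv2.COLOR_RGB2BGR)
cv2.imwrite("pics/crop2.png",cv2.resize(im[155:250,258:408],None,fx=5,fy=5,interpolation=cv2.INTER_CUBIC))
E
```

```text
[[ 0.483  0.071  0.462]
 [-0.017 -0.29  -0.957]]
tip [602.03200702 -64.34502333 140.        ]
collar top(topcam) [527.55525656 118.35852376  86.        ] lug end [512.55892229  91.37303243  73.        ] grip top [523.07092367 -37.79234707 109.        ] tab top [502.62351519 -38.59147559 108.        ]
```

View pics/crop2.png

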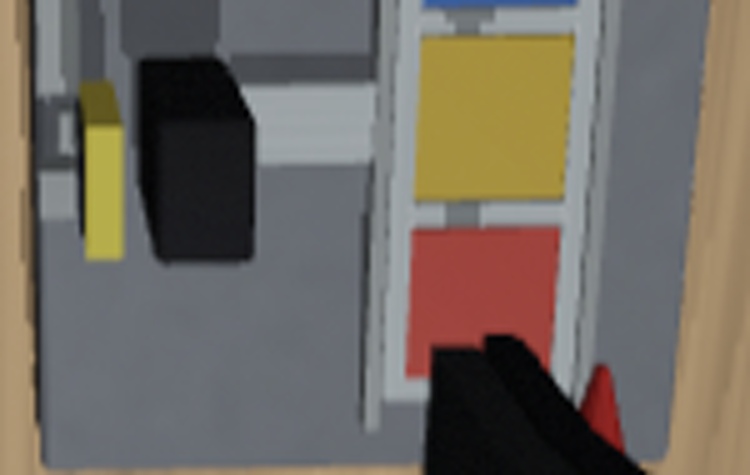

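```bash
python3 - <<'E'
from m import *
w=load("w1")
g=lambda u,v,z:np.round(onz(w,258+u/5,155+v/5,z)*1000,1)
print("grip",g(158,120,.109),g(254,262,.109)); print("tab",g(84,125,.108),g(123,260,.108)); print("tip",g(602,365,.14))
to([.516,-.039,.16],np.radians(1.3))
E
```

```text
grip [512.9 -21.5 109. ] [534.8 -53.8 109. ]
tab [497.  -22.9 108. ] [506.  -53.8 108. ]
tip [602.2 -65.1 140. ]
shift [-3.43  3.52 14.05] turn -0.023
```

```bash
python3 -m jog '[[-0.7,0.7,2.4,-0.023,0],[-0.7,0.7,2.4,0,0],[-0.7,0.7,2.4,0,0],[-0.7,0.7,2.4,0,0],[-0.6,0.7,2.4,0,0],[0,0,1.5,0,0],[0,0,0,0,0],[0,0,0,0,0],[0,0,0,0,0],[0,0,0,0,0]]'; python3 - <<'E'
from h import *
st(); to([.5163,-.038,.106],np.radians(1.3))
E
```

```text
time: 4.2
ee_pos: [0.5196, -0.0392, 0.1638]
eef_rot: [0.7, 0.714, 0.0, -0.002]
ft_force: [0.4, -0.9, -0.6]
width: 0.0868
t 4.2 p [ 0.5196 -0.0392  0.1638] x [-0.021  1.     0.003] y [ 1.     0.021 -0.002] z [-0.002  0.003 -1.   ] F [ 0.4 -0.9 -0.6] w 0.0868 q [ 0.65  0.22 -0.74  1.78  0.16  1.2  -0.11]
shift [ 0.11 -0.32  5.78] turn -0.002
```

```bash
python3 -m jog '[[0.1,-0.3,1,0,0],[0,0,1,0,0],[0,0,1,0,0],[0,0,1,0,0],[0,0,1,0,0],[0,0,0.8,0,0],[0,0,0,0,0],[0,0,0,0,0.3],[0,0,0,0,0.4],[0,0,0,0,0.4]]' 25; python3 - <<'E'
from h import *
st(); to([.5163,-.038,.106],np.radians(1.3))
E
```

```text
time: 5.2
ee_pos: [0.5166, -0.0379, 0.1015]
eef_rot: [0.7, 0.714, 0.0, -0.001]
ft_force: [0.1, 0.5, 0.2]
width: 0.0705
t 5.2 p [ 0.5166 -0.0379  0.1015] x [-0.021  1.     0.002] y [ 1.     0.021 -0.001] z [-0.001  0.002 -1.   ] F [0.1 0.5 0.2] w 0.0705 q [ 0.63  0.29 -0.73  1.86  0.21  1.08 -0.16]
shift [-0.01 -0.03 -0.45] turn -0.002
```

```bash
python3 -m jog '[[0,0.3,-0.3,0,0.4],[0,0,0,0,0.6],[0,0,0,0,1],[0,0,0,0,1],[0,0,0,0,1],[0,0,0,0,1],[0,0,0,0,1],[0,0,0,0,1],[0,0,0,0,1],[0,0,0,0,1]]' 20; python3 - <<'E'
from h import *
st()
E
```

```text
time: 6.2
ee_pos: [0.5198, -0.0379, 0.1058]
eef_rot: [0.7, 0.714, 0.0, -0.001]
ft_force: [-0.8, 0.3, 0.5]
width: 0.0282
t 6.2 p [ 0.5198 -0.0379  0.1058] x [-0.021  1.     0.002] y [ 1.     0.021 -0.001] z [-0.001  0.002 -1.   ] F [-0.8  0.3  0.5] w 0.0282 q [ 0.63  0.29 -0.73  1.84  0.21  1.09 -0.16]
```

```bash
python3 -m jog '[[0.6,0,0,0,1],[0.6,0,0,0,1],[0.6,0,0,0,1],[0.6,0,0,0,1],[0.6,0,0,0,1],[0.6,0,0,0,1],[0.6,0,0,0,1],[0.5,0,0,0,1],[0,0,0,0,1],[0,0,0,0,1]]'; python3 - <<'E'
from h import *
st()
E
```

```text
time: 7.2
ee_pos: [0.5188, 0.0133, 0.1057]
eef_rot: [0.7, 0.715, 0.0, -0.0]
ft_force: [1.0, -0.7, 1.8]
width: 0.0288
t 7.2 p [0.5188 0.0133 0.1057] x [-0.021  1.     0.001] y [ 1.     0.021 -0.001] z [-0.001  0.001 -1.   ] F [ 1.  -0.7  1.8] w 0.0288 q [ 0.55  0.29 -0.75  1.85  0.22  1.09 -0.26]
```

```bash
python3 -m jog '[[-0.1,0,0,0,1],[0,0,0,0,1],[0,0,0,0,0.5],[0,0,0,0,0.2],[0,0,0,0,0],[0,0,0,0,0],[0,0,0,0,0],[0,0,0,0,0],[0,0,0,0,0],[0,0,-2,0,0]]'; python3 - <<'E'
from h import *
st()
E
```

```text
time: 8.2
ee_pos: [0.5174, 0.0119, 0.1239]
eef_rot: [0.7, 0.714, -0.001, -0.002]
ft_force: [0.3, -0.1, 0.4]
width: 0.0828
t 8.2 p [0.5174 0.0119 0.1239] x [-0.021  1.     0.002] y [ 1.     0.021 -0.004] z [-0.004  0.002 -1.   ] F [ 0.3 -0.1  0.4] w 0.0828 q [ 0.56  0.27 -0.76  1.83  0.2   1.13 -0.24]
```

```bash
python3 -m jog '[[0,0,-3,0,0],[0,0,-3,0,0],[-1.5,-1,-3,0,0],[-2,-1,-3,0,0],[-2,-1,-1,0,0],[0,0,0,0,0],[0,0,0,0,0],[0,0,0,0,0],[0,0,0,0,0],[0,0,0,0,0]]'; python3 - <<'E'
from h import *
st(); snap("wrist","w2",(200,0,420,190),3.6)
E
```

```text
time: 9.2
ee_pos: [0.4893, -0.0428, 0.2596]
eef_rot: [0.698, 0.716, 0.0, -0.002]
ft_force: [0.7, 0.5, 0.2]
width: 0.0871
t 9.2 p [ 0.4893 -0.0428  0.2596] x [-0.026  1.     0.003] y [ 1.     0.026 -0.002] z [-0.002  0.003 -1.   ] F [0.7 0.5 0.2] w 0.0871 q [ 0.71  0.07 -0.74  1.72  0.04  1.38 -0.01]
```

View pics/w2.png

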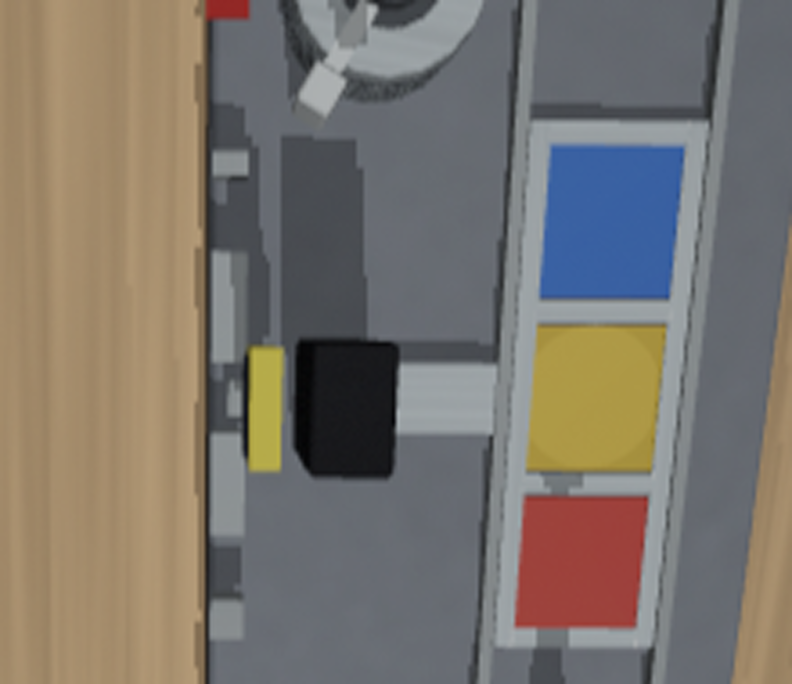

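The amber filter sits over the round lamp window, whose circle is centred at (597,395). The tab at (266,408) stands clear of the grip at (350,408). Next is the collar.

```bash
python3 - <<'E'
from m import *
w=load("w2"); g=lambda u,v,z:np.round(onz(w,200+u/3.6,v/3.6,z)*1000,1)
print("tab",g(249,347,.108),g(283,470,.108),"grip",g(314,350,.109),g(392,476,.109),"window",g(597,396,.045),"lug end",g(320,90,.073))
to([.528,.1182,.17],np.radians(-29.7))
E
```

```text
tab [495.9  27.6 108. ] [505.6  -2.4 108. ] grip [512.   27.3 109. ] [533.3  -3.1 109. ] window [602.8  15.   45. ] lug end [513.2  92.2  73. ]
shift [15.96  4.3   9.  ] turn 0.544
```

```bash
python3 -m jog '[[4,1.1,0,0,0],[4,1.1,0,0,0],[4,1.1,0,0,0],[4,1,0,0,0],[0,0,2,0.136,0],[0,0,2.3,0.136,0],[0,0,2.3,0.136,0],[0,0,2.3,0.136,0],[0,0,0,0,0],[0,0,0,0,0]]'; python3 - <<'E'
from h import *
st(); to([.528,.1182,.078],np.radians(-29.7))
E
```

```text
time: 10.25
ee_pos: [0.5283, 0.1291, 0.1656]
eef_rot: [0.868, 0.497, -0.001, -0.005]
ft_force: [0.6, -0.2, 1.5]
width: 0.0869
t 10.25 p [0.5283 0.1291 0.1656] x [0.506 0.862 0.003] y [ 0.862 -0.506 -0.009] z [-0.006  0.007 -1.   ] F [ 0.6 -0.2  1.5] w 0.0869 q [ 0.35  0.29 -0.78  1.72  0.21  1.22 -1.01]
shift [-0.99  0.6   8.75] turn -0.013
```

```bash
python3 -m jog '[[-1,0.6,0,0,0],[0,0,1.2,0,0],[0,0,1.2,0,0],[0,0,1.2,0,0],[0,0,1.2,0,0],[0,0,1.2,0,0],[0,0,1.2,0,0],[0,0,1.2,0,0],[0,0,0,0,0],[0,0,0,0,0]]'; python3 - <<'E'
from h import *
st(); to([.528,.1182,.078],np.radians(-29.7))
E
```

```text
time: 11.25
ee_pos: [0.5289, 0.1171, 0.0759]
eef_rot: [0.866, 0.5, 0.0, -0.004]
ft_force: [-0.7, -0.0, 0.5]
width: 0.0867
t 11.25 p [0.5289 0.1171 0.0759] x [0.499 0.866 0.005] y [ 0.866 -0.499 -0.007] z [-0.004  0.008 -1.   ] F [-0.7 -0.   0.5] w 0.0867 q [ 0.34  0.39 -0.74  1.82  0.29  1.05 -1.04]
shift [ 0.05 -0.14 -0.21] turn -0.004
```

```bash
python3 -m jog '[[0,-0.1,-0.1,0,0.3],[0,0,0,0,0.5],[0,0,0,0,1],[0,0,0,0,1],[0,0,0,0,1],[0,0,0,0,1],[0,0,0,0,1],[0,0,0,0,1],[0,0,0,0,1],[0,0,0,0,1]]' 15; python3 - <<'E'
from h import *
st()
E
```

```text
time: 12.25
ee_pos: [0.528, 0.1188, 0.0789]
eef_rot: [0.866, 0.501, 0.001, -0.004]
ft_force: [-0.2, 0.6, 0.5]
width: 0.0492
t 12.25 p [0.528  0.1188 0.0789] x [0.499 0.867 0.006] y [ 0.867 -0.499 -0.007] z [-0.003  0.008 -1.   ] F [-0.2  0.6  0.5] w 0.0492 q [ 0.34  0.38 -0.75  1.82  0.28  1.06 -1.04]
```

Gripped at 49 mm, which matches the 50 mm collar. Now I turn it clockwise by about 1.03 rad.

```bash
python3 -m jog '[[0,0,0,0.12,1],[0,0,0,0.12,1],[0,0,0,0.12,1],[0,0,0,0.12,1],[0,0,0,0.12,1],[0,0,0,0.12,1],[0,0,0,0.12,1],[0,0,0,0.12,1],[0,0,0,0,1],[0,0,0,0,1]]' 25; python3 - <<'E'
from h import *
s,M=st(); print("tool y deg",np.degrees(np.arctan2(M[1,1],M[0,1])))
snap("wrist","w3")
E
```

```text
time: 13.25
ee_pos: [0.5278, 0.119, 0.0789]
eef_rot: [1.0, 0.028, -0.002, -0.004]
ft_force: [-0.1, -0.1, -0.2]
width: 0.0489
t 13.25 p [0.5278 0.119  0.0789] x [ 0.998  0.056 -0.003] y [ 0.056 -0.998 -0.008] z [-0.003  0.008 -1.   ] F [-0.1 -0.1 -0.2] w 0.0489 q [ 0.2   0.34 -0.58  1.82  0.2   1.04 -1.97]
tool y deg -86.80260617154468
```

```bash
python3 -m jog '[[0,0,0,0.037,1],[0,0,0,0,1],[0,0,0,0,1],[0,0,0,0,0.5],[0,0,0,0,0.2],[0,0,0,0,0],[0,0,0,0,0],[0,0,0,0,0],[0,0,-2,0,0],[0,0,-3,0,0]]'; python3 -m jog '[[0,0,-3,0,0],[0,0,-3,0,0],[-3,0,-3,0,0],[-4,0,-3,0,0],[-4,0,-1,0,0],[0,0,0,0,0],[0,0,0,0,0],[0,0,0,0,0],[0,0,0,0,0],[0,0,0,0,0]]'; python3 - <<'E'
from h import *
st(); snap("wrist","w4",(100,0,420,240),2.4)
E
```

```text
time: 14.3
ee_pos: [0.5259, 0.1176, 0.1263]
eef_rot: [1.0, 0.015, -0.005, -0.004]
ft_force: [0.7, 0.9, 0.0]
width: 0.0849
time: 15.3
ee_pos: [0.4164, 0.1138, 0.2653]
eef_rot: [1.0, 0.015, -0.002, -0.005]
ft_force: [-0.4, 0.2, -0.6]
width: 0.0866
t 15.3 p [0.4164 0.1138 0.2653] x [ 1.     0.03  -0.004] y [ 0.03  -1.    -0.009] z [-0.004  0.009 -1.   ] F [-0.4  0.2 -0.6] w 0.0866 q [ 0.3  -0.1  -0.61  1.84 -0.07  1.39 -1.84]
```

View pics/w4.png

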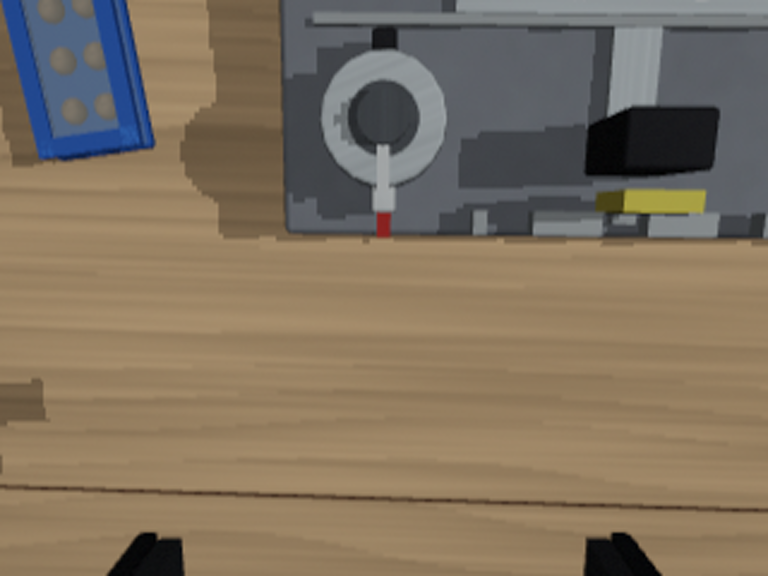

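The white line and lug end at (384,200) point straight at the red mark (384,225), so the collar is locked. The tab is out at (655,202). Now the white case.

```bash
python3 -m jog '[[0.5,-4,-0.2,0,0],[0.5,-4,-0.2,0,0],[0.5,-4,-0.2,0,0],[0.5,-4,-0.2,0,0],[0.5,-4,-0.2,0,0],[0.5,-4,-0.2,0,0],[0,-1,0,0,0],[0,0,0,0,0],[0,0,0,0,0],[0,0,0,0,0]]'; python3 - <<'E'
from m import *
st(); w=snap("wrist","w5",s=1.5); blobs(w,.028,400)
E
```

```text
time: 16.35
ee_pos: [0.4436, 0.3698, 0.2732]
eef_rot: [1.0, 0.009, -0.008, -0.005]
ft_force: [-0.1, -0.8, -0.0]
width: 0.0869
t 16.35 p [0.4436 0.3698 0.2732] x [ 1.     0.019 -0.017] y [ 0.019 -1.    -0.011] z [-0.017  0.011 -1.   ] F [-0.1 -0.8 -0. ] w 0.0869 q [-0.09  0.31 -0.84  1.47  0.21  1.46 -2.48]
red px [259. 179.] xy mm 406.9 372.6 size 88 48 long-axis deg 14.5 r 552
red px [152.  96.] xy mm 505.4 497.8 size 85 53 long-axis deg 39.0 r 709
blue px [359.  50.] xy mm 557.1 264.3 size 83 52 long-axis deg 9.5 r 617
white px [258.  38.] xy mm 569.5 376.6 size 84 48 long-axis deg -8.2 r 683
```

View pics/w5.png

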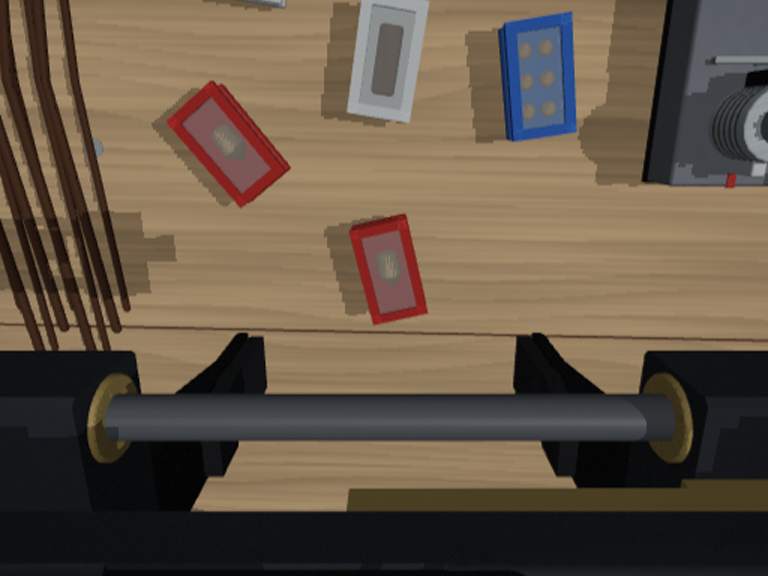

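The crop confirms the white case (388,60) measures 84×48 mm, and the small one is off the top left. The near red case (388,268) is 552 mm from the base, against 709 mm for the decoy at (228,145). I'll grasp white first.

```bash
python3 -m jog '[[4.2,-0.2,0,0,0],[4.2,-0.2,0,0,0],[4.2,-0.2,1,0,0],[0,0,2,0.05,0],[0,0,2,0.05,0],[0,0,2.5,0.04,0],[0,0,2.5,0,0],[0,0,2.5,0,0],[0,0,0,0,0],[0,0,0,0,0]]'; python3 - <<'E'
from h import *
st(); to([.5695,.3766,.028],np.radians(-97.7))
E
```

```text
time: 17.4
ee_pos: [0.5798, 0.3636, 0.1459]
eef_rot: [0.997, -0.073, -0.003, -0.002]
ft_force: [0.8, -1.1, 0.1]
width: 0.087
t 17.4 p [0.5798 0.3636 0.1459] x [ 0.989 -0.145 -0.007] y [-0.145 -0.989 -0.003] z [-0.007  0.004 -1.   ] F [ 0.8 -1.1  0.1] w 0.087 q [-0.17  0.6  -0.68  1.35  0.37  1.32 -2.57]
shift [-1.12 -1.1  11.81] turn -0.011
```

```bash
python3 -m jog '[[-1.1,-1.1,0,-0.04,0],[0,0,2,0,0],[0,0,2,0,0],[0,0,2,0,0],[0,0,2,0,0],[0,0,1,0,0],[0,0,0,0,0],[0,0,0,0,0],[0,0,0,0,0],[0,0,0,0,0]]'; python3 - <<'E'
from h import *
st(); to([.5695,.3766,.028],np.radians(-97.7))
E
```

```text
time: 18.4
ee_pos: [0.571, 0.3882, 0.0705]
eef_rot: [0.999, -0.044, 0.004, -0.01]
ft_force: [0.6, -0.5, -0.5]
width: 0.0875
t 18.4 p [0.571  0.3882 0.0705] x [ 0.996 -0.089  0.008] y [-0.088 -0.996 -0.02 ] z [ 0.009  0.019 -1.   ] F [ 0.6 -0.5 -0.5] w 0.0875 q [-0.22  0.66 -0.64  1.43  0.4   1.17 -2.57]
shift [-0.08  1.25  4.23] turn 0.046
```

```bash
python3 -m jog '[[0,0.7,0,0,0],[0,0.5,1,0,0],[0,0,1,0,0],[0,0,1,0,0],[0,0,0.8,0,0],[0,0,0,0,0],[0,0,0,0,0],[0,0,0,0,0],[0,0,0,0,0],[0,0,0,0,0]]'; python3 - <<'E'
from h import *
st(); to([.5695,.3766,.028],np.radians(-97.7))
snap("wrist","w6",s=1.5)
E
```

```text
time: 19.4
ee_pos: [0.5706, 0.3758, 0.0294]
eef_rot: [0.999, -0.045, 0.004, -0.01]
ft_force: [-0.8, -0.1, -0.2]
width: 0.0869
t 19.4 p [0.5706 0.3758 0.0294] x [ 0.996 -0.089  0.008] y [-0.089 -0.996 -0.02 ] z [ 0.01   0.019 -1.   ] F [-0.8 -0.1 -0.2] w 0.0869 q [-0.22  0.68 -0.61  1.48  0.41  1.09 -2.56]
shift [-0.12 -0.07  0.14] turn 0.045
```

```bash
python3 -m jog '[[0,0,0,0,0.2],[0,0,0,0,0.4],[0,0,0,0,0.6],[0,0,0,0,1],[0,0,0,0,1],[0,0,0,0,1],[0,0,0,0,1],[0,0,0,0,1],[0,0,0,0,1],[0,0,-1,0,1]]' 30; python3 -m jog '[[0,0,-2,0,1],[0,0,-2.5,0,1],[0,0,-2.5,0,1],[0,0,-2.5,0,1],[0,0,-2.5,0,1],[0,0,-2.5,0,1],[0,0,-0.5,0,1],[0,0,0,0,1],[0,0,0,0,1],[0,0,0,0,1]]'; python3 - <<'E'
from h import *
st(); to([.601,.0148,.19],np.radians(-88.7))
E
```

```text
time: 20.45
ee_pos: [0.5702, 0.3746, 0.0388]
eef_rot: [0.999, -0.045, 0.004, -0.009]
ft_force: [-1.0, 0.2, 0.3]
width: 0.0151
time: 21.45
ee_pos: [0.5676, 0.3739, 0.2005]
eef_rot: [0.999, -0.043, 0.005, -0.011]
ft_force: [0.1, 0.6, 0.1]
width: 0.0004
t 21.45 p [0.5676 0.3739 0.2005] x [ 0.996 -0.087  0.009] y [-0.087 -0.996 -0.023] z [ 0.011  0.022 -1.   ] F [0.1 0.6 0.1] w 0.0004 q [-0.19  0.53 -0.66  1.32  0.32  1.37 -2.5 ]
shift [ 6.43 35.5   0.3 ] turn -0.11
```

```bash
python3 -m jog '[[0,0,-1,0,0],[-4,0,-2,0,0],[-4,0,-2,0,0],[-4,0,0,0,0],[0,0,0,0,0],[0,0,0,0,0],[0,0,0,0,0],[0,0,0,0,0],[0,0,0,0,0],[0,0,0,0,0]]'; python3 - <<'E'
from m import *
st(); w=snap("wrist","w7"); blobs(w,.028,400)
a=cv2.imread("pics/w6.png"); b=cv2.imread("pics/w7.png")
cv2.imwrite("pics/cmp.png",np.vstack([cv2.resize(a[:,:],(400,300)),cv2.resize(b,(400,300))]))
E
```

```text
time: 22.45
ee_pos: [0.4448, 0.3815, 0.2475]
eef_rot: [0.999, -0.045, 0.001, -0.009]
ft_force: [-0.1, 0.7, 1.0]
width: 0.0726
t 22.45 p [0.4448 0.3815 0.2475] x [ 0.996 -0.09   0.001] y [-0.09  -0.996 -0.018] z [ 0.002  0.018 -1.   ] F [-0.1  0.7  1. ] w 0.0726 q [-0.22  0.3  -0.69  1.52  0.18  1.38 -2.58]
red px [248. 186.] xy mm 412.6 401.9 size 87 50 long-axis deg 13.6 r 576
red px [153. 113.] xy mm 505.4 497.8 size 85 53 long-axis deg 38.9 r 709
blue px [366.  42.] xy mm 557.0 264.4 size 83 53 long-axis deg 9.5 r 617
white px [246.  41.] xy mm 568.0 388.2 size 82 48 long-axis deg -5.4 r 688
```

View pics/cmp.png

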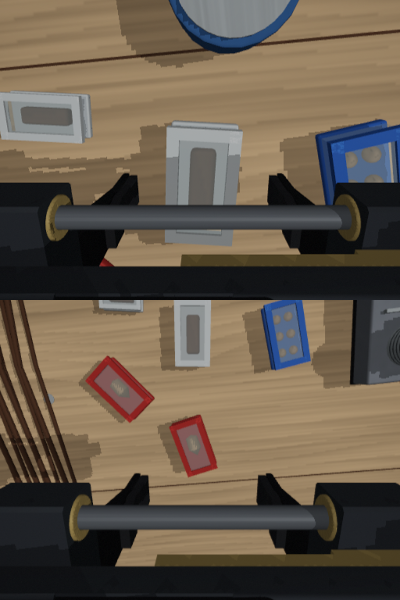

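```bash
python3 - <<'E'
from m import *
w=load("w6"); blobs(w,.028,400)
M=masks(w)["white"].copy(); M[:,:190]=0; M[:,330:]=0; M[:90]=0
for v in (115,120,125,130,142,150,155):
    xs=np.nonzero(M[v-10])[0]
    if len(xs): print(v-10,xs.min(),xs.max(),np.round(onz(w,xs.min(),v-10,.028)*1000),np.round(onz(w,xs.max(),v-10,.028)*1000))
to([.568,.388,.10],np.radians(-95.4))
E
```

```text
blue px [458. 192.] xy mm 580.6 273.0 size 51 51 long-axis deg -80.4 r 642
white px [260. 180.] xy mm 601.3 372.1 size 48 20 long-axis deg 82.8 r 707
white px [ 70. 146.] xy mm 626.9 471.2 size 58 31 long-axis deg 82.2 r 784
shift [12.19 -1.5  14.79] turn 0.004
```

```bash
python3 -m jog '[[4,-0.5,2,0,0],[4,-0.5,2,0,0],[4,-0.5,2,0,0],[0.2,0,2,0,0],[0,0,2.5,0,0],[0,0,2.3,0,0],[0,0,2,0,0],[0,0,0,0,0],[0,0,0,0,0],[0,0,0,0,0]]' 20; python3 - <<'E'
from h import *
st(); print(r.tip_extent); to([.568,.388,.03],np.radians(-95.4)); snap("wrist","w8",s=1.5)
E
```

```text
time: 23.5
ee_pos: [0.5764, 0.3871, 0.0932]
eef_rot: [0.999, -0.047, 0.001, -0.009]
ft_force: [0.7, 0.5, 0.8]
width: 0.087
t 23.5 p [0.5764 0.3871 0.0932] x [ 0.996 -0.094  0.001] y [-0.094 -0.995 -0.018] z [ 0.002  0.017 -1.   ] F [0.7 0.5 0.8] w 0.087 q [-0.26  0.63 -0.58  1.39  0.34  1.21 -2.53]
0.022
shift [-0.85  0.1   6.32] turn -0.0
```

View pics/w8.png

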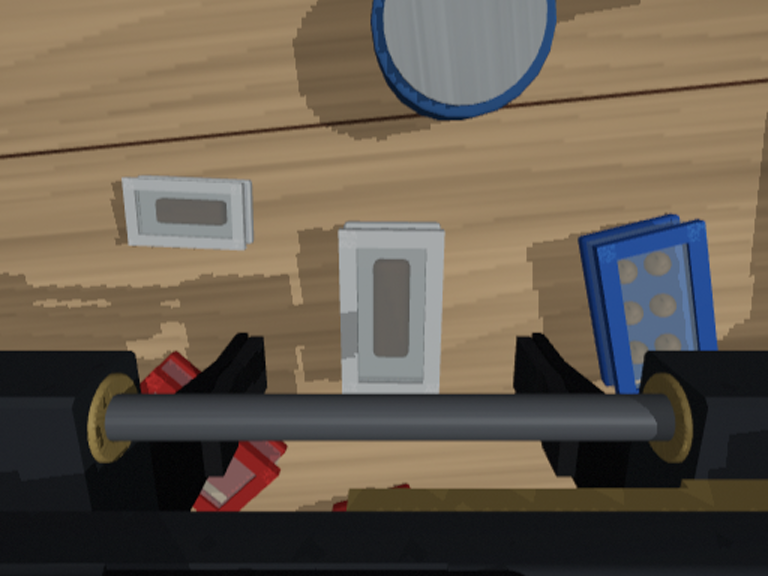

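```bash
python3 -m jog '[[-0.8,0.1,1,0,0],[0,0,1.2,0,0],[0,0,1.2,0,0],[0,0,1.2,0,0],[0,0,1,0,0],[0,0,0.5,0,0],[0,0,0,0,0],[0,0,0,0,0],[0,0,0,0,0],[0,0,0,0,0]]' 20; python3 - <<'E'
from h import *
w=load("w8"); print([np.round(onz(w,u/1.5,v/1.5,.028)*1000,1) for u,v in ((338,230),(443,229),(342,390),(438,390))])
st(); to([.568,.388,.027],np.radians(-95.4))
E
```

```text
time: 24.55
ee_pos: [0.5688, 0.3891, 0.0294]
eef_rot: [0.999, -0.047, 0.002, -0.01]
ft_force: [0.7, 0.5, -0.1]
width: 0.0872
[array([613.2, 407.8,  28. ]), array([609.3, 360.6,  28. ]), array([533.5, 415.6,  28. ]), array([529.4, 368.3,  28. ])]
t 24.55 p [0.5688 0.3891 0.0294] x [ 0.996 -0.094  0.004] y [-0.094 -0.995 -0.02 ] z [ 0.006  0.019 -1.   ] F [ 0.7  0.5 -0.1] w 0.0872 q [-0.28  0.68 -0.54  1.46  0.36  1.09 -2.55]
shift [-0.07  0.12  0.23] turn 0.0
```

```bash
python3 -m jog '[[0,0.1,0.2,0,0.2],[0,0,0,0,0.3],[0,0,0,0,0.4],[0,0,0,0,0.5],[0,0,0,0,0.5],[0,0,0,0,0.5],[0,0,0,0,0.5],[0,0,0,0,0.5],[0,0,0,0,0.5],[0,0,0,0,0.5]]' 20; python3 - <<'E'
from h import *
st(); snap("wrist","w9",s=1.5)
E
```

```text
time: 25.55
ee_pos: [0.5693, 0.3883, 0.0284]
eef_rot: [0.999, -0.047, 0.003, -0.01]
ft_force: [-0.3, -0.2, 0.1]
width: 0.0466
t 25.55 p [0.5693 0.3883 0.0284] x [ 0.996 -0.094  0.005] y [-0.094 -0.995 -0.021] z [ 0.007  0.02  -1.   ] F [-0.3 -0.2  0.1] w 0.0466 q [-0.28  0.68 -0.54  1.46  0.36  1.08 -2.55]
```

```bash
python3 -m jog '[[0,0,0,0,0.6],[0,0,0,0,0.6],[0,0,0,0,0.7],[0,0,0,0,0.7],[0,0,0,0,0.8],[0,0,0,0,0.8],[0,0,0,0,0.8],[0,0,0,0,0.8],[0,0,-0.3,0,0.8],[0,0,-0.5,0,0.8]]' 20; python3 - <<'E'
from h import *
st(); snap("wrist","w10",s=1.5)
E
```

```text
time: 26.6
ee_pos: [0.5686, 0.3877, 0.0357]
eef_rot: [0.999, -0.047, 0.002, -0.01]
ft_force: [0.3, -0.2, -1.2]
width: 0.0465
t 26.6 p [0.5686 0.3877 0.0357] x [ 0.996 -0.094  0.004] y [-0.094 -0.995 -0.02 ] z [ 0.006  0.019 -1.   ] F [ 0.3 -0.2 -1.2] w 0.0465 q [-0.28  0.67 -0.54  1.46  0.36  1.1  -2.55]
```

```bash
python3 -m jog '[[0,0,-1.5,0,0.8],[0,0,-2,0,0.8],[0,0,-2.5,0,0.8],[0,0,-2.5,0,0.8],[0,0,-2.5,0,0.8],[0,0,-2.5,0,0.8],[0,0,-2,0,0.8],[0,1,0,0,0.8],[0,2,0,0,0.8],[0,3,0,0,0.8]]' 25; python3 - <<'E'
from h import *
st(); to([.6005,.0148,.1544],np.radians(-88.7))
E
```

```text
time: 27.65
ee_pos: [0.5598, 0.3277, 0.2054]
eef_rot: [0.999, -0.043, 0.004, -0.013]
ft_force: [0.5, -0.6, -0.9]
width: 0.0465
t 27.65 p [0.5598 0.3277 0.2054] x [ 0.996 -0.087  0.008] y [-0.087 -0.996 -0.027] z [ 0.01   0.026 -1.   ] F [ 0.5 -0.6 -0.9] w 0.0465 q [-0.15  0.44 -0.6   1.42  0.24  1.33 -2.41]
shift [ 6.73 30.95  4.31] turn -0.11
```

```bash
python3 -m jog '[[0.7,3.4,0,-0.05,0.8],[0.7,3.5,0,-0.06,0.8],[0.5,3.5,0,0,0.8],[0.5,3.5,0,0,0.8],[0.5,3.5,0,0,0.8],[0.5,3.5,0,0,0.8],[0.5,3.5,0,0,0.8],[0.3,3,0,0,0.8],[0,1.5,0,0,0.8],[0,0,0,0,0.8]]'; python3 - <<'E'
from h import *
st(); to([.6005,.0148,.1544],np.radians(-88.7))
E
```

```text
time: 28.65
ee_pos: [0.597, 0.0131, 0.192]
eef_rot: [1.0, 0.009, 0.001, -0.01]
ft_force: [-0.5, -0.4, -1.4]
width: 0.0463
t 28.65 p [0.597  0.0131 0.192 ] x [1.    0.018 0.003] y [ 0.018 -1.    -0.019] z [ 0.003  0.019 -1.   ] F [-0.5 -0.4 -1.4] w 0.0463 q [ 0.32  0.33 -0.51  1.56  0.15  1.28 -1.75]
shift [ 0.34 -0.09  3.76] turn -0.005
```

```bash
python3 -m jog '[[0.35,-0.1,0.8,0,0.8],[0,0,1,0,0.8],[0,0,1,0,0.8],[0,0,0.8,0,0.8],[0,0,0,0,0.8],[0,0,0,0,0.8],[0,0,0,0,0.8],[0,0,0,0,0.8],[0,0,0,0,0.8],[0,0,0,0,0.8]]'; python3 - <<'E'
from h import *
st(); to([.6005,.0148,.1544],np.radians(-88.7)); snap("wrist","w11"); snap("scene","s11",(150,150,330,260),4.3)
E
```

```text
time: 29.65
ee_pos: [0.5993, 0.0208, 0.1519]
eef_rot: [1.0, 0.012, 0.001, -0.011]
ft_force: [-0.1, 0.0, -0.4]
width: 0.0468
t 29.65 p [0.5993 0.0208 0.1519] x [1.    0.025 0.002] y [ 0.025 -0.999 -0.021] z [ 0.001  0.021 -1.   ] F [-0.1  0.  -0.4] w 0.0468 q [ 0.31  0.37 -0.5   1.6   0.17  1.21 -1.77]
shift [ 0.1   0.6  -0.26] turn 0.002
```

View pics/s11.png

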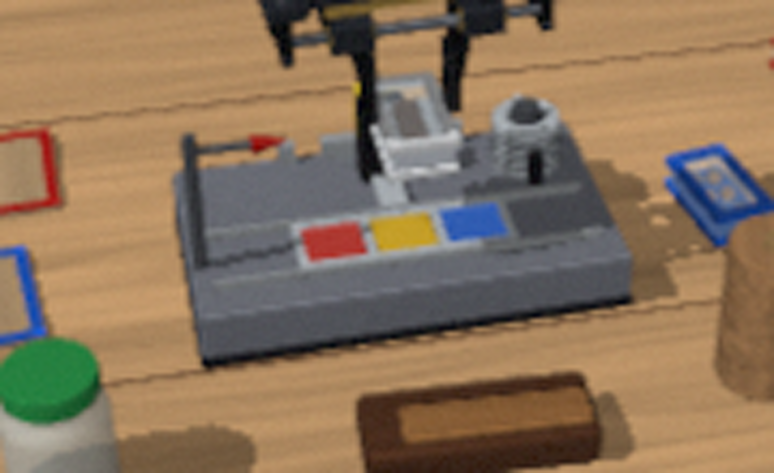

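The white case is held flat between the fingers at about (415,130), near pointer height (265,143). I make a fine adjustment and then hold.

```bash
Z='[[0,0,0,0,0.8],[0,0,0,0,0.8]]'; python3 -m jog '[[0.1,0.5,-0.2,0,0.8],[0,0,0,0,0.8],[0,0,0,0,0.8],[0,0,0,0,0.8],[0,0,0,0,0.8],[0,0,0,0,0.8],[0,0,0,0,0.8],[0,0,0,0,0.8],[0,0,0,0,0.8],[0,0,0,0,0.8]]'; python3 - <<'E'
from h import *
st(); to([.6005,.0148,.1544],np.radians(-88.7)); w=snap("wrist","w12"); snap("top","t12")
E
python3 -m jog '[[0,0,0,0,0.8],[0,0,0,0,0.8],[0,0,0,0,0.8],[0,0,0,0,0.8],[0,0,0,0,0.8],[0,0,0,0,0.8],[0,0,0,0,0.8],[0,0,0,0,0.8],[0,0,0,0,0.8],[0,0,0,0,0.8]]'; python3 - <<'E'
from h import *
st(); to([.6005,.0148,.1544],np.radians(-88.7)); w=snap("wrist","w13",(150,60,360,200),3.6)
E
```

```text
time: 30.75
ee_pos: [0.6005, 0.0152, 0.154]
eef_rot: [1.0, 0.012, 0.001, -0.011]
ft_force: [-0.0, -0.1, -1.7]
width: 0.0462
t 30.75 p [0.6005 0.0152 0.154 ] x [1.    0.024 0.002] y [ 0.024 -0.999 -0.021] z [ 0.001  0.021 -1.   ] F [-0.  -0.1 -1.7] w 0.0462 q [ 0.31  0.37 -0.5   1.6   0.16  1.21 -1.76]
shift [-0.01  0.04 -0.04] turn 0.002
time: 31.85
ee_pos: [0.6006, 0.0151, 0.154]
eef_rot: [1.0, 0.012, 0.001, -0.011]
ft_force: [0.2, -0.3, 0.3]
width: 0.046
t 31.85 p [0.6006 0.0151 0.154 ] x [1.    0.024 0.002] y [ 0.024 -0.999 -0.021] z [ 0.001  0.021 -1.   ] F [ 0.2 -0.3  0.3] w 0.046 q [ 0.31  0.37 -0.5   1.6   0.16  1.21 -1.76]
shift [-0.01  0.03 -0.04] turn 0.002
```

View pics/w13.png

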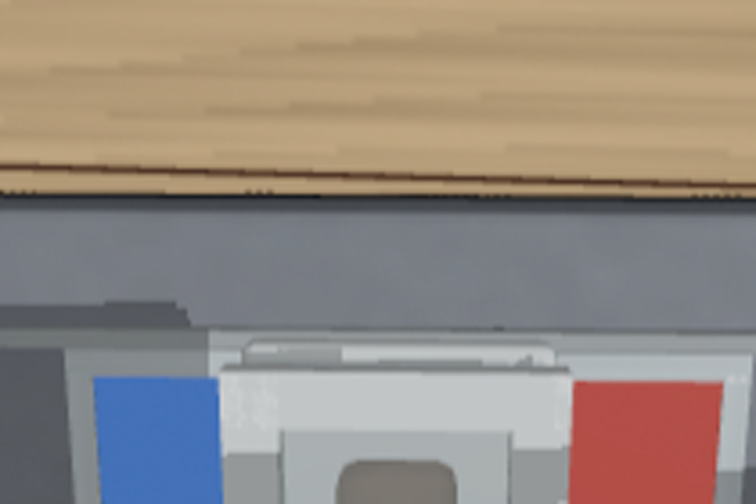

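The far lid edge runs level from (222,370) to (570,372). I compute its position, then keep holding.

```bash
python3 -m jog '[[0,0,0,0,0.8],[0,0,0,0,0.8],[0,0,0,0,0.8],[0,0,0,0,0.8],[0,0,0,0,0.8],[0,0,0,0,0.8],[0,0,0,0,0.8],[0,0,0,0,0.8],[0,0,0,0,0.8],[0,0,0,0,0.8]]' >/dev/null; python3 - <<'E'
from h import *
w=load("w13")
for z in (.150,.154,.158): print(z,[np.round(onz(w,150+u/3.6,60+v/3.6,z)*1000,1) for u,v in ((222,370),(570,372))])
st()
E
```

```text
0.15 [array([641.1,  39.8, 150. ]), array([642.2,  -8.2, 150. ])]
0.154 [array([642. ,  39.2, 154. ]), array([643. ,  -7.6, 154. ])]
0.158 [array([642.9,  38.6, 158. ]), array([643.9,  -7.1, 158. ])]
t 32.9 p [0.6006 0.0151 0.1541] x [1.    0.024 0.002] y [ 0.024 -0.999 -0.021] z [ 0.001  0.021 -1.   ] F [-0.3 -0.2 -1. ] w 0.0463 q [ 0.31  0.37 -0.5   1.6   0.16  1.21 -1.76]
```

```bash
python3 -m jog '[[0,0,0,0,0.8],[0,0,0,0,0.8],[0,0,0,0,0.8],[0,0,0,0,0.8],[0,0,0,0,0.8],[0,0,0,0,0.8],[0,0,0,0,0.8],[0,0,-2,0,0.8],[0,0,-3,0,0.8],[0,0,-2.5,0,0.8]]' >/dev/null; python3 - <<'E'
from m import *
c=load("t12"); 
for L in blobs(c,.005,300,out=lambda *a:None):
    if L[2]<-.2: print(np.round(L,4) if 0 else L)
st(); to([.4226,-.391,.2],np.radians(-89.5))
E
```

```text
('red', 0.41073831176757813, -0.2566432189941406, 100.40264892578125, 68.02371978759766, 3.4014151096343994)
('blue', 0.5606412353515625, -0.27489117431640625, 99.73208618164062, 65.96328735351562, 6.698798656463623)
('yellow', 0.5686106567382813, -0.3799573974609375, 104.63583374023438, 71.43290710449219, 3.8584418296813965)
('white', 0.4225965270996094, -0.390738525390625, 103.52368927001953, 70.0484619140625, 0.5231899619102478)
t 33.9 p [0.5982 0.0133 0.227 ] x [ 1.     0.025 -0.006] y [ 0.025 -0.999 -0.022] z [-0.006  0.021 -1.   ] F [ 0.2 -0.7 -1. ] w 0.0468 q [ 0.32  0.32 -0.51  1.5   0.13  1.36 -1.74]
shift [-18.54  40.03   1.95] turn 0.016
```

```bash
python3 -m jog '[[-1,2,-0.1,0.016,0.8],[-1.9,4,-0.1,0,0.8],[-2,4.3,-0.1,0,0.8],[-2,4.4,-0.1,0,0.8],[-2,4.4,-0.1,0,0.8],[-2,4.4,-0.1,0,0.8],[-2,4.4,-0.1,0,0.8],[-2,4.4,-0.1,0,0.8],[-2,4.4,-0.1,0,0.8],[-1.6,3.2,0,0,0.8]]'; python3 - <<'E'
from h import *
st();  to([.4226,-.391,.08],np.radians(-89.5))
E
```

```text
time: 34.9
ee_pos: [0.4163, -0.3948, 0.2326]
eef_rot: [1.0, 0.011, 0.003, -0.011]
ft_force: [0.5, -0.5, -0.4]
width: 0.0464
t 34.9 p [ 0.4163 -0.3948  0.2326] x [1.    0.021 0.005] y [ 0.021 -1.    -0.022] z [ 0.005  0.022 -1.   ] F [ 0.5 -0.5 -0.4] w 0.0464 q [ 0.89  0.24 -0.23  1.57  0.03  1.35 -0.89]
shift [ 0.55 -0.03 15.26] turn 0.013
```

```bash
python3 -m jog '[[0.6,0,2.5,0.013,0.8],[0,0,2.5,0,0.8],[0,0,2.5,0,0.8],[0,0,2.5,0,0.8],[0,0,2.5,0,0.8],[0,0,2,0,0.8],[0,0,0,0,0.8],[0,0,0,0,0.8],[0,0,0,0,0.8],[0,0,0,0,0.8]]'; python3 - <<'E'
from h import *
st();  to([.4226,-.391,.0345],np.radians(-89.5))
E
```

```text
time: 35.9
ee_pos: [0.4193, -0.401, 0.0858]
eef_rot: [1.0, -0.002, 0.004, -0.008]
ft_force: [0.4, -0.3, -1.4]
width: 0.0464
t 35.9 p [ 0.4193 -0.401   0.0858] x [ 1.    -0.005  0.007] y [-0.005 -1.    -0.016] z [ 0.007  0.016 -1.   ] F [ 0.4 -0.3 -1.4] w 0.0464 q [ 0.88  0.36 -0.22  1.73  0.07  1.06 -0.94]
shift [ 0.29 -0.92  5.15] turn -0.014
```

```bash
python3 -m jog '[[0.3,-0.9,0.5,-0.014,0.8],[0,-0.05,1,0,0.8],[0,-0.05,1,0,0.8],[0,0,1,0,0.8],[0,0,0.9,0,0.8],[0,0,0.4,0,0.8],[0,0,0,0,0.8],[0,0,0,0,0.8],[0,0,0,0,0.8],[0,0,0,0,0.8]]'; python3 - <<'E'
from h import *
st();  to([.4226,-.391,.0345],np.radians(-89.5))
E
```

```text
time: 36.9
ee_pos: [0.4238, -0.3899, 0.0352]
eef_rot: [1.0, 0.005, 0.005, -0.007]
ft_force: [0.3, -0.0, -1.2]
width: 0.0462
t 36.9 p [ 0.4238 -0.3899  0.0352] x [1.    0.01  0.009] y [ 0.011 -1.    -0.014] z [ 0.009  0.015 -1.   ] F [ 0.3 -0.  -1.2] w 0.0462 q [ 0.86  0.42 -0.22  1.78  0.09  0.96 -0.96]
shift [-0.12  0.11  0.07] turn 0.002
```

```bash
python3 -m jog '[[-0.1,0.1,0.15,0,0.8],[0,0,0,0,0.45],[0,0,0,0,0.4],[0,0,0,0,0.3],[0,0,0,0,0.2],[0,0,0,0,0.1],[0,0,-1,0,0],[0,0,-2,0,0],[0,0,-4,0,0],[0,0,-4,0,0]]'; python3 -m jog '[[0,0,-4,0,0],[0,0,-4,0,0],[1,-3,-2,0,0],[1,-5,0,0,0],[1,-5,0,0,0],[1,-5,0,0,0],[1,-5,0,0,0],[1,-5,0,0,0],[1,-5,0,0,0],[1,-5,0,0,0]]'; python3 - <<'E'
from m import *
c=snap("top","t14"); print("z=33");blobs(c,.033,150); st(); to([.47,.262,.25],np.radians(-80.3))
E
```

```text
time: 37.9
ee_pos: [0.4197, -0.3908, 0.1446]
eef_rot: [1.0, 0.005, 0.002, -0.01]
ft_force: [0.2, -0.5, 0.3]
width: 0.0863
time: 38.9
ee_pos: [0.4954, -0.0207, 0.27]
eef_rot: [1.0, -0.001, 0.01, -0.002]
ft_force: [1.0, 0.3, -0.1]
width: 0.0868
z=33
red px [139. 257.] xy mm 412.2 397.1 size 80 52 long-axis deg 12.6 r 572
red px [106. 225.] xy mm 504.7 494.6 size 87 50 long-axis deg 40.2 r 707
blue px [189. 204.] xy mm 557.0 259.3 size 81 46 long-axis deg 10.0 r 614
blue px [376. 199.] xy mm 557.9 -267.3 size 97 64 long-axis deg 6.7 r 619
yellow px [412. 195.] xy mm 565.8 -369.8 size 102 70 long-axis deg 4.2 r 676
white px [342. 301.] xy mm 293.5 -160.9 size 360 59 long-axis deg 5.3 r 335
white px [421. 247.] xy mm 423.0 -381.5 size 101 69 long-axis deg 1.0 r 570
white px [237. 213.] xy mm 530.1 120.6 size 52 50 long-axis deg 43.7 r 544
white px [114. 183.] xy mm 623.3 472.4 size 61 32 long-axis deg 81.4 r 782
t 38.95 p [ 0.4963 -0.0112  0.2706] x [1.    0.008 0.022] y [ 0.008 -1.    -0.008] z [ 0.022  0.008 -1.   ] F [-1.8  8.9 -0.3] w 0.0868 q [ 0.49  0.04 -0.57  1.71  0.02  1.37 -1.64]
shift [ -2.47 -27.32   2.22] turn -0.162
```

```bash
python3 -m jog '[[0.8,-3,0.2,0,0],[0.8,-4,0.2,0,0],[0.8,-4,0.2,0,0],[0.8,-4,0.2,0,0],[0.8,-4,0.2,0,0],[0.8,-4,0.2,0,0],[0.8,-3,0.2,0,0],[0,-1.5,2,-0.08,0],[0,0,2,-0.08,0],[0,0,0,0,0]]'; python3 - <<'E'
from h import *
st(); to([.5571,.2644,.10],np.radians(-80.5))
E
```

```text
time: 39.95
ee_pos: [0.5516, 0.2796, 0.2268]
eef_rot: [0.996, 0.088, 0.016, -0.003]
ft_force: [-0.6, -0.0, 1.0]
width: 0.0868
t 39.95 p [0.5516 0.2796 0.2268] x [0.984 0.175 0.031] y [ 0.175 -0.984 -0.003] z [ 0.031  0.008 -1.   ] F [-0.6 -0.   1. ] w 0.0868 q [ 0.04  0.39 -0.77  1.47  0.29  1.36 -2.13]
shift [-0.12  1.62 12.67] turn 0.01
```

```bash
python3 -m jog '[[-0.1,1.6,1,0.01,0],[0,0,2,0,0],[0,0,2,0,0],[0,0,2,0,0],[0,0,2,0,0],[0,0,2,0,0],[0,0,2,0,0],[0,0,0,0,0],[0,0,0,0,0],[0,0,0,0,0]]'; python3 - <<'E'
from h import *
st(); to([.5571,.2644,.028],np.radians(-80.5)); snap("wrist","w15")
E
```

```text
time: 40.95
ee_pos: [0.5646, 0.2598, 0.1086]
eef_rot: [0.997, 0.067, 0.023, -0.002]
ft_force: [-0.3, -0.2, -0.4]
width: 0.087
t 40.95 p [0.5646 0.2598 0.1086] x [0.99  0.134 0.046] y [ 0.134 -0.991 -0.002] z [ 0.045  0.008 -0.999] F [-0.3 -0.2 -0.4] w 0.087 q [ 0.05  0.48 -0.72  1.62  0.36  1.13 -2.2 ]
shift [-1.05 -0.54  8.02] turn -0.031
```

```bash
python3 -m jog '[[-1.0,-0.5,0,-0.03,0],[0,0,1.2,0,0],[0,0,1.2,0,0],[0,0,1.2,0,0],[0,0,1.2,0,0],[-0.2,0,1.2,0,0],[-0.2,0,1,0,0],[0,0,0.5,0,0],[0,0,0,0,0],[0,0,0,0,0]]'; python3 - <<'E'
from h import *
st(); to([.5571,.2644,.028],np.radians(-80.5)); snap("wrist","w16")
E
```

```text
time: 42.0
ee_pos: [0.5525, 0.264, 0.027]
eef_rot: [0.996, 0.083, 0.023, -0.002]
ft_force: [0.3, 0.1, 0.5]
width: 0.0869
t 42.0 p [0.5525 0.264  0.027 ] x [0.985 0.166 0.046] y [ 0.166 -0.986 -0.   ] z [ 0.046  0.008 -0.999] F [0.3 0.1 0.5] w 0.0869 q [ 0.01  0.56 -0.69  1.71  0.43  0.99 -2.23]
shift [ 0.46  0.03 -0.08] turn 0.001
```

```bash
python3 -m jog '[[0.45,0,-0.05,0,0.2],[0,0,0,0,0.3],[0,0,0,0,0.4],[0,0,0,0,0.5],[0,0,0,0,0.5],[0,0,0,0,0.5],[0,0,0,0,0.5],[0,0,0,0,0.5],[0,0,0,0,0.6],[0,0,0,0,0.7]]' 20; python3 - <<'E'
from h import *
st()
E
python3 -m jog '[[0,0,0,0,0.8],[0,0,0,0,0.8],[0,0,0,0,0.8],[0,0,0,0,0.8],[0,0,-0.5,0,0.8],[0,0,-1,0,0.8],[0,0,-1.5,0,0.8],[0,0,-2,0,0.8],[0,0,-2,0,0.8],[0,0,-2,0,0.8]]' 25;python3 - <<'E'
from h import *
st(); to([.6005,.0148,.1544],np.radians(-88.7))
E
```

```text
time: 43.05
ee_pos: [0.5598, 0.2637, 0.0306]
eef_rot: [0.996, 0.082, 0.025, -0.001]
ft_force: [1.3, -2.6, 1.9]
width: 0.0345
t 43.05 p [0.5598 0.2637 0.0306] x [0.985 0.164 0.051] y [ 0.164 -0.986  0.001] z [ 0.05   0.007 -0.999] F [ 1.3 -2.6  1.9] w 0.0345 q [ 0.01  0.56 -0.68  1.69  0.44  1.   -2.23]
time: 44.05
ee_pos: [0.5527, 0.2643, 0.125]
eef_rot: [0.996, 0.084, 0.023, -0.002]
ft_force: [0.5, -0.1, -0.5]
width: 0.0175
t 44.05 p [0.5527 0.2643 0.125 ] x [0.985 0.167 0.047] y [ 0.167 -0.986 -0.001] z [ 0.046  0.008 -0.999] F [ 0.5 -0.1 -0.5] w 0.0175 q [ 0.05  0.44 -0.74  1.63  0.34  1.15 -2.17]
shift [ 0.69 25.39 -2.92] turn 0.145
```

The blue grasp slipped. The TCP stood at 30.6 mm and the contact was too high on the case, so next time I grip lower. First I look again.

```bash
python3 -m jog '[[-2,0,-2.5,0,0.5],[-3,0,-2.5,0,0.2],[-3,0,-2.5,0,0],[-2,0,-2,0,0],[-1,0,-2,0,0],[0,0,0,0,0],[0,0,0,0,0],[0,0,0,0,0],[0,0,0,0,0],[0,0,0,0,0]]';python3 - <<'E'
from m import *
st(); w=snap("wrist","w17",s=1.2); blobs(w,.028,300)
E
```

```text
time: 45.05
ee_pos: [0.4349, 0.2469, 0.2478]
eef_rot: [0.996, 0.085, 0.029, -0.002]
ft_force: [-0.1, 0.2, -0.7]
width: 0.0848
t 45.05 p [0.4349 0.2469 0.2478] x [0.984 0.169 0.057] y [ 0.17  -0.986 -0.   ] z [ 0.056  0.01  -0.998] F [-0.1  0.2 -0.7] w 0.0848 q [ 0.2   0.06 -0.84  1.76  0.07  1.3  -2.06]
red px [133. 164.] xy mm 412.0 398.3 size 84 56 long-axis deg 13.6 r 573
red px [54. 70.] xy mm 505.1 494.1 size 90 58 long-axis deg 39.1 r 707
blue px [465.  43.] xy mm 605.5 52.2 size 42 38 long-axis deg -88.8 r 608
blue px [257.  54.] xy mm 555.9 271.0 size 84 47 long-axis deg 10.4 r 618
white px [500. 100.] xy mm 555.9 -2.5 size 37 21 long-axis deg 1.7 r 556
white px [408. 112.] xy mm 530.9 96.3 size 62 55 long-axis deg -46.8 r 540
white px [477.  48.] xy mm 605.2 37.4 size 85 52 long-axis deg -89.0 r 606
```

View pics/w17.png

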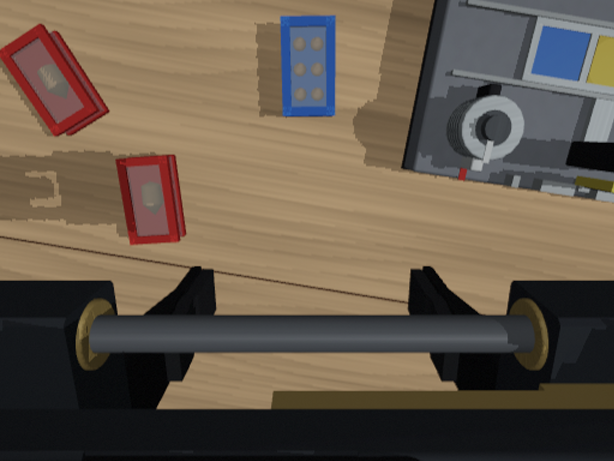

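```bash
python3 - <<'E'
from h import *
to([.5559,.271,.12],np.radians(-79.6))
E
python3 -m jog '[[0,0,-5,0,0],[0,0,-5,0,0],[0,0,0,0,0],[1.5,0,1.5,0,0],[1.5,0,1.5,0,0],[1.5,0,1.5,0,0],[1.5,0,1.5,0,0],[1.5,0,1.5,0,0],[1.5,0,1.5,0,0],[0,0,0,0,0]]'; python3 - <<'E'
from h import *
st(); to([.5559,.271,.10],np.radians(-79.6))
E
```

```text
shift [11.59 -0.33 13.45] turn -0.011
time: 46.1
ee_pos: [0.5262, 0.2612, 0.2564]
eef_rot: [0.996, 0.084, 0.023, -0.002]
ft_force: [0.1, -1.7, 0.6]
width: 0.0871
t 46.1 p [0.5262 0.2612 0.2564] x [0.985 0.168 0.047] y [ 0.168 -0.986 -0.001] z [ 0.046  0.009 -0.999] F [ 0.1 -1.7  0.6] w 0.0871 q [ 0.12  0.3  -0.82  1.52  0.24  1.37 -2.11]
shift [ 2.36 -0.45 15.77] turn -0.013
```

```bash
python3 -m jog '[[1.2,-0.2,1.5,-0.013,0],[1.2,-0.2,1.5,0,0],[0,0,1.5,0,0],[0,0,1.5,0,0],[0,0,1.5,0,0],[0,0,1.5,0,0],[0,0,1.5,0,0],[0,0,1.5,0,0],[0,0,1.5,0,0],[0,0,1.5,0,0]]'; python3 - <<'E'
from h import *
st(); to([.5559,.271,.0255],np.radians(-79.6))
E
```

```text
time: 47.1
ee_pos: [0.5542, 0.2716, 0.1004]
eef_rot: [0.996, 0.092, 0.024, -0.003]
ft_force: [0.1, -1.0, 0.3]
width: 0.0871
t 47.1 p [0.5542 0.2716 0.1004] x [0.982 0.182 0.048] y [ 0.183 -0.983 -0.002] z [ 0.046  0.01  -0.999] F [ 0.1 -1.   0.3] w 0.0871 q [ 0.05  0.49 -0.76  1.64  0.39  1.12 -2.19]
shift [-0.2   0.1   7.49] turn 0.002
```

```bash
python3 -m jog '[[-0.2,0.1,1,0,0],[0,0,1.3,0,0],[0,0,1.3,0,0],[0,0,1.3,0,0],[0,0,1,0,0],[0,0,0.8,0,0],[0,0,0.5,0,0],[0,0,0,0,0],[0,0,0,0,0],[0,0,0,0,0]]'; python3 - <<'E'
from h import *
st(); to([.5559,.271,.0255],np.radians(-79.6))
E
```

```text
time: 48.1
ee_pos: [0.5555, 0.2709, 0.0202]
eef_rot: [0.996, 0.092, 0.023, -0.003]
ft_force: [-0.5, 0.0, -0.3]
width: 0.0871
t 48.1 p [0.5555 0.2709 0.0202] x [0.982 0.183 0.046] y [ 0.183 -0.983 -0.002] z [ 0.045  0.01  -0.999] F [-0.5  0.  -0.3] w 0.0871 q [ 0.02  0.58 -0.71  1.69  0.46  0.99 -2.24]
shift [ 0.07  0.   -0.53] turn 0.002
```

```bash
python3 -m jog '[[0.05,0,-0.4,0,0.1],[0,0,0,0,0.3],[0,0,0,0,0.4],[0,0,0,0,0.5],[0,0,0,0,0.5],[0,0,0,0,0.5],[0,0,0,0,0.5],[0,0,0,0,0.5],[0,0,0,0,0.5],[0,0,0,0,0.5]]' 20; python3 - <<'E'
from h import *
st()
E
```

```text
time: 49.1
ee_pos: [0.5568, 0.2713, 0.0262]
eef_rot: [0.995, 0.092, 0.024, -0.003]
ft_force: [0.3, 0.4, 1.1]
width: 0.0475
t 49.1 p [0.5568 0.2713 0.0262] x [0.982 0.182 0.048] y [ 0.183 -0.983 -0.002] z [ 0.047  0.011 -0.999] F [0.3 0.4 1.1] w 0.0475 q [ 0.02  0.58 -0.71  1.69  0.46  1.   -2.24]
```

```bash
python3 -m jog '[[0,0,0,0,0.6],[0,0,0,0,0.7],[0,0,0,0,0.8],[0,0,0,0,0.8],[0,0,0,0,0.8],[0,0,-0.5,0,0.8],[0,0,-1,0,0.8],[0,0,-1.5,0,0.8],[0,0,-1.5,0,0.8],[0,0,-1.5,0,0.8]]' 25;python3 - <<'E'
from h import *
st(); to([.5975,.0148,.19],np.radians(-88.7))
E
```

```text
time: 50.1
ee_pos: [0.5524, 0.2701, 0.0891]
eef_rot: [0.996, 0.092, 0.022, -0.003]
ft_force: [0.2, 0.6, -2.0]
width: 0.0471
t 50.1 p [0.5524 0.2701 0.0891] x [0.982 0.183 0.045] y [ 0.183 -0.983 -0.001] z [ 0.044  0.01  -0.999] F [ 0.2  0.6 -2. ] w 0.0471 q [ 0.05  0.5  -0.75  1.65  0.39  1.1  -2.19]
shift [  0.21  25.91 -10.13] turn 0.161
```

```bash
python3 -m jog '[[0,0,-2,0,0.8],[0,0,-2,0,0.8],[0,0,-2,0.08,0.8],[0,0,-2,0.08,0.8],[0,0,-2,0,0.8],[0.2,1.5,0,0,0.8],[0.2,2.5,0,0,0.8],[0.2,3,0,0,0.8],[0.2,3,0,0,0.8],[0.2,3,0,0,0.8]]'; python3 -m jog '[[0.2,3,0,0,0.8],[0.2,3,0,0,0.8],[0.2,2.5,0,0,0.8],[0.2,2,0,0,0.8],[0.2,1,0,0,0.8],[0,0,0,0,0.8],[0,0,0,0,0.8],[0,0,0,0,0.8],[0,0,0,0,0.8],[0,0,0,0,0.8]]';python3 - <<'E'
from h import *
st(); to([.6005,.0148,.1522],np.radians(-88.7))
E
```

```text
time: 51.1
ee_pos: [0.5596, 0.1382, 0.2034]
eef_rot: [1.0, 0.014, 0.027, -0.007]
ft_force: [-0.2, -0.4, -0.6]
width: 0.0474
time: 52.1
ee_pos: [0.5698, 0.0099, 0.2005]
eef_rot: [1.0, 0.011, 0.025, -0.005]
ft_force: [-0.2, -0.1, -2.0]
width: 0.0472
t 52.1 p [0.5698 0.0099 0.2005] x [0.998 0.022 0.051] y [ 0.023 -1.    -0.01 ] z [ 0.051  0.011 -0.999] F [-0.2 -0.1 -2. ] w 0.0472 q [ 0.49  0.25 -0.67  1.66  0.16  1.23 -1.77]
shift [ 2.83 -0.37  4.98] turn -0.001
```

```bash
python3 -m jog '[[1,-0.2,0,0,0.8],[1,-0.2,0.5,0,0.8],[0.8,0,1,0,0.8],[0,0,1,0,0.8],[0,0,1,0,0.8],[0,0,1,0,0.8],[0,0,0.3,0,0.8],[0,0,0,0,0.8],[0,0,0,0,0.8],[0,0,0,0,0.8]]';python3 - <<'E'
from h import *
st(); to([.6005,.0148,.1522],np.radians(-88.7))
E
```

```text
time: 53.1
ee_pos: [0.6022, 0.017, 0.1482]
eef_rot: [1.0, 0.012, 0.024, -0.006]
ft_force: [-0.3, 0.1, -0.8]
width: 0.0474
t 53.1 p [0.6022 0.017  0.1482] x [0.999 0.024 0.049] y [ 0.025 -1.    -0.011] z [ 0.048  0.012 -0.999] F [-0.3  0.1 -0.8] w 0.0474 q [ 0.43  0.37 -0.65  1.64  0.24  1.16 -1.82]
shift [-0.16  0.21 -0.41] turn 0.001
```

```bash
python3 -m jog '[[-0.15,0.2,-0.35,0,0.8],[0,0,0,0,0.8],[0,0,0,0,0.8],[0,0,0,0,0.8],[0,0,0,0,0.8],[0,0,0,0,0.8],[0,0,0,0,0.8],[0,0,0,0,0.8],[0,0,0,0,0.8],[0,0,0,0,0.8]]';python3 - <<'E'
from m import *
st(); to([.6005,.0148,.1522],np.radians(-88.7)); w=snap("wrist","w18")
M=masks(w)["blue"].astype(np.uint8); M[:140]=0; M[:,340:]=0
for v in range(150,190,4):
    xs=np.nonzero(M[v])[0]
    if len(xs): print(v,xs.min(),xs.max(),len(xs))
E
```

```text
time: 54.1
ee_pos: [0.6011, 0.0147, 0.1535]
eef_rot: [1.0, 0.012, 0.026, -0.005]
ft_force: [-0.1, -0.2, -1.3]
width: 0.0471
t 54.1 p [0.6011 0.0147 0.1535] x [0.998 0.024 0.051] y [ 0.025 -1.    -0.01 ] z [ 0.051  0.012 -0.999] F [-0.1 -0.2 -1.3] w 0.0471 q [ 0.44  0.36 -0.66  1.64  0.24  1.17 -1.81]
shift [-0.06 -0.01  0.12] turn 0.001
158 218 301 84
162 217 303 87
166 211 308 90
170 211 301 88
174 183 292 86
178 189 299 89
182 196 308 39
186 211 307 33
```

Position is good: the TCP is within 1.3 mm of target. I hold for 3 s.

```bash
for i in 1; do python3 -m jog '[[0,0,0.1,0,0.8],[0,0,0,0,0.8],[0,0,0,0,0.8],[0,0,0,0,0.8],[0,0,0,0,0.8],[0,0,0,0,0.8],[0,0,0,0,0.8],[0,0,0,0,0.8],[0,0,0,0,0.8],[0,0,0,0,0.8]]'; done; python3 -m jog '[[0,0,0,0,0.8],[0,0,0,0,0.8],[0,0,0,0,0.8],[0,0,0,0,0.8],[0,0,0,0,0.8],[0,0,0,0,0.8],[0,0,0,0,0.8],[0,0,0,0,0.8],[0,0,0,0,0.8],[0,0,0,0,0.8]]';  python3 -m jog '[[0,0,0,0,0.8],[0,0,0,0,0.8],[0,0,0,0,0.8],[0,0,0,0,0.8],[0,0,0,0,0.8],[0,0,0,0,0.8],[0,0,0,0,0.8],[0,0,-2,0,0.8],[0,0,-3,0,0.8],[0,0,-3,0,0.8]]';python3 - <<'E'
from h import *
st(); to([.5607,-.275,.16],np.radians(-83.4))
E
```

```text
time: 55.15
ee_pos: [0.6011, 0.0147, 0.1523]
eef_rot: [1.0, 0.012, 0.026, -0.005]
ft_force: [-0.8, 0.3, -1.4]
width: 0.0472
time: 56.15
ee_pos: [0.6011, 0.0147, 0.1523]
eef_rot: [1.0, 0.012, 0.026, -0.005]
ft_force: [-0.1, 0.4, -0.7]
width: 0.0474
time: 57.15
ee_pos: [0.5945, 0.0134, 0.2297]
eef_rot: [1.0, 0.012, 0.021, -0.006]
ft_force: [0.6, 0.5, -1.3]
width: 0.0471
t 57.15 p [0.5945 0.0134 0.2297] x [0.999 0.024 0.043] y [ 0.025 -1.    -0.011] z [ 0.042  0.012 -0.999] F [ 0.6  0.5 -1.3] w 0.0471 q [ 0.46  0.3  -0.67  1.55  0.19  1.32 -1.78]
shift [-4.38 28.82  6.47] turn -0.091
```

```bash
python3 -m jog '[[-0.2,1.5,0,0,0.8],[-0.4,2.5,0,0,0.8],[-0.4,3,0,0,0.8],[-0.4,3,0,0,0.8],[-0.4,3,0,0,0.8],[-0.4,3,0,0,0.8],[-0.4,3,0,0,0.8],[-0.4,3,0,0,0.8],[-0.4,2.5,0,0,0.8],[-0.4,2,0,0,0.8]]'; python3 -m jog '[[-0.2,1.5,0,-0.045,0.8],[0,0.8,0.5,-0.045,0.8],[0,0,1,0,0.8],[0,0,1.5,0,0.8],[0,0,1.5,0,0.8],[0,0,1.5,0,0.8],[0,0,1.5,0,0.8],[0,0,1,0,0.8],[0,0,0,0,0.8],[0,0,0,0,0.8]]';python3 - <<'E'
from h import *
st(); to([.5607,-.275,.033],np.radians(-83.4))
E
```

```text
time: 58.15
ee_pos: [0.5615, -0.2629, 0.224]
eef_rot: [1.0, 0.014, 0.023, -0.006]
ft_force: [0.3, 0.3, -1.0]
width: 0.0476
time: 59.15
ee_pos: [0.5595, -0.288, 0.1252]
eef_rot: [0.998, 0.057, 0.019, -0.006]
ft_force: [0.6, 1.0, -0.9]
width: 0.0474
t 59.15 p [ 0.5595 -0.288   0.1252] x [0.993 0.113 0.039] y [ 0.113 -0.994 -0.011] z [ 0.037  0.015 -0.999] F [ 0.6  1.  -0.9] w 0.0474 q [ 0.82  0.44 -0.51  1.57  0.2   1.16 -1.19]
shift [-0.09 -1.18  9.24] turn -0.002
```

```bash
python3 -m jog '[[-0.1,-0.6,0.8,0,0.8],[0,-0.6,1.2,0,0.8],[0,0,1.3,0,0.8],[0,0,1.3,0,0.8],[0,0,1.3,0,0.8],[0,0,1.2,0,0.8],[0,0,0.8,0,0.8],[0,0,0.5,0,0.8],[0,0,0,0,0.8],[0,0,0,0,0.8]]';python3 - <<'E'
from h import *
st(); to([.5607,-.275,.032],np.radians(-83.4))
E
```

```text
time: 60.15
ee_pos: [0.561, -0.2739, 0.0345]
eef_rot: [0.998, 0.056, 0.02, -0.006]
ft_force: [0.1, -0.5, -0.8]
width: 0.0471
t 60.15 p [ 0.561  -0.2739  0.0345] x [0.993 0.113 0.04 ] y [ 0.113 -0.994 -0.01 ] z [ 0.038  0.015 -0.999] F [ 0.1 -0.5 -0.8] w 0.0471 q [ 0.78  0.53 -0.49  1.66  0.26  0.99 -1.25]
shift [-0.05  0.11  0.25] turn -0.002
```

```bash
python3 -m jog '[[-0.05,0.1,0.25,0,0.8],[0,0,0,0,0.4],[0,0,0,0,0.35],[0,0,0,0,0.3],[0,0,0,0,0.2],[0,0,0,0,0.1],[0,0,-1,0,0],[0,0,-2,0,0],[0,0,-3.5,0,0],[0,0,-3.5,0,0]]'; python3 -m jog '[[0,0,-3.5,0,0],[-0.5,-1,-3.5,0,0],[-1.5,-3,-3,0,0],[-1.5,-4,-1,0,0],[-1,-4,-1,0,0],[-1,-4,0,0,0],[-1,-4,0,0,0],[-1,-4,0,0,0],[-1,-4,0,0,0],[-1,-4,0,0,0]]';python3 -m jog '[[0,-4,0,0,0],[0,-4,0,0,0],[0,-4,0,0,0],[0,-4,0,0,0],[0,-4,0,0,0],[0,-4,0,0,0],[0,-4,0,0,0],[0,-3,0,0,0],[0,-2,0,0,0],[0,0,0,0,0]]';python3 - <<'E'
from h import *
st(); to([.445,.385,.25],np.radians(-76.4))
E
```

```text
time: 61.15
ee_pos: [0.5552, -0.2757, 0.1341]
eef_rot: [0.998, 0.057, 0.018, -0.007]
ft_force: [0.3, -0.2, 1.2]
width: 0.0864
time: 62.15
ee_pos: [0.4182, 0.0367, 0.2701]
eef_rot: [0.998, 0.054, 0.026, -0.002]
ft_force: [0.1, -0.2, 0.8]
width: 0.0871
time: 63.15
ee_pos: [0.3738, 0.3844, 0.2756]
eef_rot: [0.998, 0.057, 0.033, 0.001]
ft_force: [-0.4, 0.3, -0.1]
width: 0.087
t 63.15 p [0.3738 0.3844 0.2756] x [0.991 0.113 0.065] y [ 0.113 -0.994  0.007] z [ 0.065  0.001 -0.998] F [-0.4  0.3 -0.1] w 0.087 q [ 0.17  0.28 -1.26  1.61  0.32  1.42 -2.58]
shift [6.9  0.73 3.02] turn -0.123
```

```bash
python3 -m jog '[[1,0,0,-0.06,0],[1,0,0,-0.06,0],[0.5,0,0,0,0],[0,0,0,0,0],[0,0,0,0,0],[0,0,0,0,0],[0,0,0,0,0],[0,0,0,0,0],[0,0,0,0,0],[0,0,0,0,0]]';python3 - <<'E'
from m import *
st(); w=snap("wrist","w19",s=1.2); blobs(w,.028,300); c=snap("top","t19"); blobs(c,.028,150)
to([.4125,.4015,.10],np.radians(-76.4))
E
```

```text
time: 64.15
ee_pos: [0.398, 0.3862, 0.2801]
eef_rot: [0.993, 0.116, 0.034, 0.005]
ft_force: [0.1, -0.3, -0.5]
width: 0.0872
t 64.15 p [0.398  0.3862 0.2801] x [0.971 0.231 0.067] y [ 0.23  -0.973  0.018] z [ 0.07  -0.002 -0.998] F [ 0.1 -0.3 -0.5] w 0.0872 q [ 0.14  0.34 -1.26  1.56  0.38  1.45 -2.47]
red px [245. 153.] xy mm 410.4 402.6 size 83 47 long-axis deg 13.5 r 575
red px [181.  56.] xy mm 503.7 499.1 size 86 49 long-axis deg 39.6 r 709
red px [372. 252.] xy mm 411.4 -251.1 size 98 67 long-axis deg 3.3 r 482
red px [106. 225.] xy mm 504.3 496.1 size 87 51 long-axis deg 40.1 r 707
blue px [376. 199.] xy mm 558.3 -268.7 size 98 64 long-axis deg 6.9 r 620
yellow px [412. 195.] xy mm 566.4 -371.4 size 103 70 long-axis deg 3.9 r 677
white px [421. 247.] xy mm 422.9 -383.5 size 101 69 long-axis deg 1.0 r 571
white px [237. 213.] xy mm 530.6 123.5 size 55 47 long-axis deg -34.9 r 545
white px [114. 183.] xy mm 624.2 473.5 size 60 31 long-axis deg 81.9 r 783
white px [275. 187.] xy mm 586.3 12.8 size 154 88 long-axis deg -88.6 r 586
shift [ 0.56 -1.49 18.05] turn -0.004
```

View pics/w19.png

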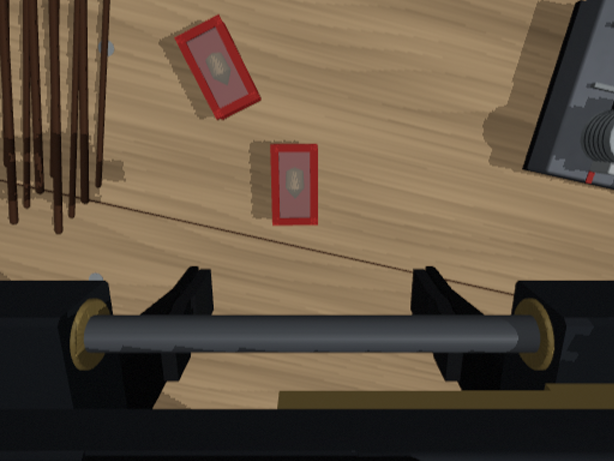

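The chosen red case is at (295,185), nearer the robot than the decoy at (218,67). It measures 83×47 mm at (410.5, 402.5) mm.

```bash
python3 -m jog '[[0.3,-0.8,1.5,0,0],[0.1,-0.8,1.5,0,0],[0,0,1.5,0,0],[0,0,1.5,0,0],[0,0,1.5,0,0],[0,0,1.5,0,0],[0,0,1.5,0,0],[0,0,1.5,0,0],[0,0,1.5,0,0],[0,0,1.5,0,0]]'; python3 - <<'E'
from h import *
st(); to([.4105,.4025,.0245],np.radians(-76.5))
E
```

```text
time: 65.25
ee_pos: [0.4107, 0.4018, 0.1216]
eef_rot: [0.993, 0.115, 0.035, 0.005]
ft_force: [-0.2, -1.2, 0.1]
width: 0.0869
t 65.25 p [0.4107 0.4018 0.1216] x [0.971 0.229 0.069] y [ 0.228 -0.973  0.018] z [ 0.071 -0.001 -0.997] F [-0.2 -1.2  0.1] w 0.0869 q [-0.04  0.47 -1.05  1.73  0.51  1.18 -2.57]
shift [-0.68 -0.24  9.69] turn -0.004
```

```bash
python3 -m jog '[[-0.3,-0.1,0.8,-0.04,0],[-0.4,-0.1,1.2,0,0],[0,0,1.3,0,0],[0,0,1.3,0,0],[0,0,1.3,0,0],[0,0,1.2,0,0],[0,0,1,0,0],[0,0,0.8,0,0],[0,0,0.4,0,0],[0,0,0,0,0]]'; python3 - <<'E'
from h import *
st(); to([.4105,.4025,.0245],np.radians(-76.5))
E
```

```text
time: 66.25
ee_pos: [0.4094, 0.401, 0.018]
eef_rot: [0.99, 0.137, 0.034, 0.006]
ft_force: [0.5, 0.7, -0.7]
width: 0.0871
t 66.25 p [0.4094 0.401  0.018 ] x [0.96  0.271 0.066] y [ 0.27  -0.962  0.022] z [ 0.07  -0.003 -0.998] F [ 0.5  0.7 -0.7] w 0.0871 q [-0.19  0.55 -0.85  1.81  0.57  0.98 -2.58]
shift [ 0.19 -0.1  -0.64] turn 0.04
```

```bash
python3 -m jog '[[0.15,-0.1,-0.5,0,0.1],[0,0,0,0,0.3],[0,0,0,0,0.4],[0,0,0,0,0.5],[0,0,0,0,0.5],[0,0,0,0,0.5],[0,0,0,0,0.5],[0,0,0,0,0.5],[0,0,0,0,0.5],[0,0,0,0,0.5]]' 20; python3 - <<'E'
from h import *
st(); to([.4105,.4025,.0245],np.radians(-76.5))
E
```

```text
time: 67.25
ee_pos: [0.4111, 0.4034, 0.0254]
eef_rot: [0.99, 0.137, 0.036, 0.005]
ft_force: [0.7, -0.2, 0.1]
width: 0.0474
t 67.25 p [0.4111 0.4034 0.0254] x [0.96  0.271 0.069] y [ 0.27  -0.963  0.02 ] z [ 0.072 -0.001 -0.997] F [ 0.7 -0.2  0.1] w 0.0474 q [-0.19  0.54 -0.86  1.8   0.56  0.99 -2.58]
shift [-0.09  0.07  0.09] turn 0.039
```

```bash
python3 -m jog '[[0,0,0,0,0.6],[0,0,0,0,0.7],[0,0,0,0,0.8],[0,0,0,0,0.8],[0,0,0,0,0.8],[0,0,-0.5,0,0.8],[0,0,-1,0,0.8],[0,0,-1.5,0,0.8],[0,0,-1.5,0,0.8],[0,0,-1.5,0,0.8]]' 25; python3 -m jog '[[0,0,-2,0,0.8],[0,0,-2,0,0.8],[0,0,-2,0,0.8],[0,0,-2,0,0.8],[0,0,-2,0,0.8],[0.5,0,-1,0,0.8],[1,1,0,0,0.8],[1,2,0,0,0.8],[1,2,0,0,0.8],[1,2,0,0,0.8]]'; python3 - <<'E'
from h import *
st(); to([.6005,.0148,.19],np.radians(-88.7))
E
```

```text
time: 68.25
ee_pos: [0.4054, 0.4027, 0.0884]
eef_rot: [0.99, 0.137, 0.034, 0.006]
ft_force: [0.6, -0.5, -2.2]
width: 0.0476
time: 69.25
ee_pos: [0.461, 0.3487, 0.2174]
eef_rot: [0.989, 0.141, 0.038, 0.004]
ft_force: [-0.3, 1.2, -1.9]
width: 0.047
t 69.25 p [0.461  0.3487 0.2174] x [0.958 0.279 0.074] y [ 0.278 -0.96   0.019] z [ 0.077  0.003 -0.997] F [-0.3  1.2 -1.9] w 0.047 q [ 0.04  0.32 -0.96  1.62  0.33  1.3  -2.26]
shift [ 3.85 35.89  3.71] turn 0.26
```

```bash
python3 -m jog '[[0.3,2.5,0,0,0.8],[0.3,3,0,0,0.8],[0.3,3,0,0,0.8],[0.3,3,0,0,0.8],[0.3,3,0,0,0.8],[0.3,3,0,0,0.8],[0.3,3,0,0,0.8],[0.3,3,0,0,0.8],[0.3,3,0,0,0.8],[0.3,3,0,0,0.8]]'; python3 -m jog '[[0.2,2.5,0,0,0.8],[0.2,1.5,0,0,0.8],[0,0,0,0.09,0.8],[0,0,0,0.09,0.8],[0,0,0,0.08,0.8],[0,0,0.5,0,0.8],[0,0,1,0,0.8],[0,0,1,0,0.8],[0,0,0,0,0.8],[0,0,0,0,0.8]]'; python3 - <<'E'
from h import *
st(); to([.6005,.0148,.1514],np.radians(-88.7))
E
```

```text
time: 70.25
ee_pos: [0.579, 0.0495, 0.2173]
eef_rot: [0.99, 0.137, 0.033, 0.006]
ft_force: [1.3, -1.1, -0.9]
width: 0.0474
time: 71.25
ee_pos: [0.596, -0.0016, 0.1841]
eef_rot: [1.0, 0.001, 0.028, 0.002]
ft_force: [-0.1, -0.1, -1.5]
width: 0.0472
t 71.25 p [ 0.596  -0.0016  0.1841] x [0.998 0.002 0.056] y [ 0.002 -1.     0.004] z [ 0.057 -0.004 -0.998] F [-0.1 -0.1 -1.5] w 0.0472 q [ 0.54  0.34 -0.75  1.62  0.26  1.22 -1.83]
shift [ 0.26 -1.65  3.29] turn -0.02
```

```bash
python3 -m jog '[[0.2,-0.8,0,-0.02,0.8],[0,-0.8,0.5,0,0.8],[0,0,0.8,0,0.8],[0,0,0.8,0,0.8],[0,0,0.5,0,0.8],[0,0,0.3,0,0.8],[0,0,0,0,0.8],[0,0,0,0,0.8],[0,0,0,0,0.8],[0,0,0,0,0.8]]';  python3 - <<'E'
from h import *
st(); to([.6005,.0148,.1514],np.radians(-88.7))
E
```

```text
time: 72.25
ee_pos: [0.6, 0.0161, 0.1531]
eef_rot: [1.0, 0.013, 0.029, 0.002]
ft_force: [-0.3, -0.5, -1.2]
width: 0.0472
t 72.25 p [0.6    0.0161 0.1531] x [0.998 0.026 0.057] y [ 0.025 -1.     0.005] z [ 0.057 -0.004 -0.998] F [-0.3 -0.5 -1.2] w 0.0472 q [ 0.5   0.38 -0.75  1.64  0.29  1.17 -1.86]
shift [0.03 0.13 0.17] turn 0.003
```

```bash
python3 -m jog '[[0,0.1,0.15,0,0.8],[0,0,0,0,0.8],[0,0,0,0,0.8],[0,0,0,0,0.8],[0,0,0,0,0.8],[0,0,0,0,0.8],[0,0,0,0,0.8],[0,0,0,0,0.8],[0,0,0,0,0.8],[0,0,0,0,0.8]]';  python3 -m jog '[[0,0,0,0,0.8],[0,0,0,0,0.8],[0,0,0,0,0.8],[0,0,0,0,0.8],[0,0,0,0,0.8],[0,0,0,0,0.8],[0,0,0,0,0.8],[0,0,0,0,0.8],[0,0,0,0,0.8],[0,0,0,0,0.8]]';  python3 - <<'E'
from h import *
st(); to([.6005,.0148,.1514],np.radians(-88.7)); snap("scene","s20",(150,150,330,260),4.3)
E
python3 -m jog '[[0,0,0,0,0.8],[0,0,0,0,0.8],[0,0,0,0,0.8],[0,0,0,0,0.8],[0,0,0,0,0.8],[0,0,0,0,0.8],[0,0,0,0,0.8],[0,0,0,0,0.8],[0,0,0,0,0.8],[0,0,0,0,0.8]]'
```

```text
time: 73.25
ee_pos: [0.6004, 0.0149, 0.1521]
eef_rot: [0.999, 0.013, 0.029, 0.002]
ft_force: [0.2, -0.9, -1.5]
width: 0.0475
time: 74.25
ee_pos: [0.6004, 0.0149, 0.1521]
eef_rot: [0.999, 0.013, 0.029, 0.002]
ft_force: [-0.1, -0.3, -0.6]
width: 0.0474
t 74.25 p [0.6004 0.0149 0.1521] x [0.998 0.025 0.058] y [ 0.025 -1.     0.005] z [ 0.058 -0.004 -0.998] F [-0.1 -0.3 -0.6] w 0.0474 q [ 0.5   0.38 -0.75  1.65  0.29  1.17 -1.86]
shift [0.   0.01 0.07] turn 0.003
time: 75.3
ee_pos: [0.6004, 0.0149, 0.1521]
eef_rot: [0.999, 0.013, 0.029, 0.002]
ft_force: [0.6, 0.4, -2.2]
width: 0.0474
```

View pics/s20.png

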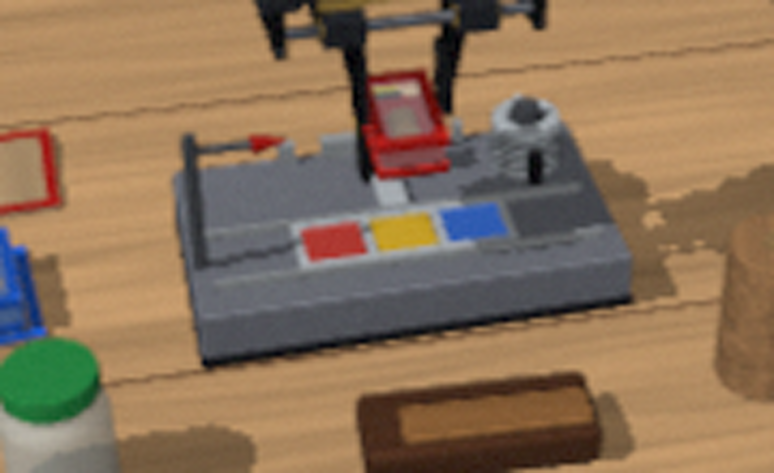

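The red case is held flat at pointer height, at (405,130). Now I place it.

```bash
python3 -m jog '[[0,0,-1.5,0,0.8],[0,0,-2,0,0.8],[0,0,-2,0,0.8],[0,0,-1.5,0,0.8],[-0.8,1,0,0,0.8],[-1.6,2,0,0,0.8],[-2,2.5,0,0,0.8],[-2,3,0,0,0.8],[-2,3,0,0,0.8],[-2,3,0,0,0.8]]'; python3 -m jog '[[-2,3,0,0,0.8],[-2,3,0,0,0.8],[-1.5,2.5,0,0,0.8],[-1,2,0,0,0.8],[0,1,0,0,0.8],[0,0,0,0,0.8],[0,0,1,0,0.8],[0,0,1.5,0,0.8],[0,0,1.5,0,0.8],[0,0,0,0,0.8]]';  python3 - <<'E'
from h import *
st(); to([.4107,-.2568,.10],np.radians(-86.9))
E
```

```text
time: 76.3
ee_pos: [0.4916, -0.1341, 0.2225]
eef_rot: [0.999, 0.017, 0.03, 0.001]
ft_force: [0.9, -0.6, -1.5]
width: 0.0476
time: 77.3
ee_pos: [0.4237, -0.2579, 0.1749]
eef_rot: [0.999, 0.014, 0.03, 0.002]
ft_force: [-0.4, 0.1, -1.2]
width: 0.0477
t 77.3 p [ 0.4237 -0.2579  0.1749] x [0.998 0.027 0.06 ] y [ 0.027 -1.     0.004] z [ 0.06  -0.003 -0.998] F [-0.4  0.1 -1.2] w 0.0477 q [ 1.02  0.08 -0.56  1.88  0.02  1.14 -1.1 ]
shift [-1.74 -0.18  7.39] turn -0.027
```

```bash
python3 -m jog '[[-1,-0.1,0.8,-0.027,0.8],[-0.8,-0.1,1.3,0,0.8],[0,0,1.5,0,0.8],[0,0,1.5,0,0.8],[0,0,1.3,0,0.8],[0,0,1,0,0.8],[0,0,0,0,0.8],[0,0,0,0,0.8],[0,0,0,0,0.8],[0,0,0,0,0.8]]';  python3 - <<'E'
from h import *
st(); to([.4107,-.2568,.0315],np.radians(-86.9))
E
```

```text
time: 78.3
ee_pos: [0.4153, -0.2502, 0.0997]
eef_rot: [0.999, 0.034, 0.032, 0.002]
ft_force: [-0.9, 0.3, -1.3]
width: 0.0475
t 78.3 p [ 0.4153 -0.2502  0.0997] x [0.996 0.067 0.064] y [ 0.067 -0.998  0.006] z [ 0.064 -0.002 -0.998] F [-0.9  0.3 -1.3] w 0.0475 q [ 1.01  0.14 -0.57  1.99  0.06  0.97 -1.09]
shift [-0.93  0.59  6.77] turn 0.013
```

```bash
python3 -m jog '[[-0.5,0.3,0.5,0.013,0.8],[-0.4,0.3,1,0,0.8],[0,0,1.2,0,0.8],[0,0,1.2,0,0.8],[0,0,1.2,0,0.8],[0,0,0.8,0,0.8],[0,0,0.5,0,0.8],[0,0,0,0,0.8],[0,0,0,0,0.8],[0,0,0,0,0.8]]';  python3 - <<'E'
from h import *
st(); to([.4107,-.2568,.0315],np.radians(-86.9))
E
```

```text
time: 79.3
ee_pos: [0.4102, -0.2579, 0.0296]
eef_rot: [0.999, 0.026, 0.031, 0.002]
ft_force: [-2.7, 0.7, 3.6]
width: 0.0475
t 79.3 p [ 0.4102 -0.2579  0.0296] x [0.997 0.052 0.063] y [ 0.052 -0.999  0.005] z [ 0.063 -0.002 -0.998] F [-2.7  0.7  3.6] w 0.0475 q [ 0.99  0.25 -0.54  2.05  0.14  0.82 -1.15]
shift [ 0.07 -0.1  -0.19] turn -0.002
```

Contact reads +3.6 N, so the case is seated. I release, rise and check everything.

```bash
python3 -m jog '[[0,0,-0.05,0,0.5],[0,0,0,0,0.4],[0,0,0,0,0.35],[0,0,0,0,0.3],[0,0,0,0,0.2],[0,0,0,0,0.1],[0,0,-1,0,0],[0,0,-2,0,0],[0,0,-3,0,0],[0,0,-3,0,0]]'; python3 -m jog '[[0,0,-3,0,0],[0,0,-3,0,0],[0,-2,-2,0,0],[0,-3,0,0,0],[0,-3,0,0,0],[0,-3,0,0,0],[0,-3,0,0,0],[0,-3,0,0,0],[0,-2,0,0,0],[0,0,0,0,0]]';  python3 - <<'E'
from m import *
st(); c=snap("top","t21"); im=cv2.cvtColor(c["pixels"],cv2.COLOR_RGB2BGR)
cv2.imwrite("pics/fin.png",cv2.resize(im[150:285,210:450],None,fx=3.3,fy=3.3,interpolation=cv2.INTER_CUBIC))
E
```

```text
time: 80.3
ee_pos: [0.4034, -0.2558, 0.121]
eef_rot: [0.999, 0.027, 0.03, -0.001]
ft_force: [0.9, -0.5, 0.8]
width: 0.0861
time: 81.3
ee_pos: [0.3894, -0.0586, 0.2155]
eef_rot: [0.999, 0.028, 0.036, 0.005]
ft_force: [0.1, -1.2, -0.0]
width: 0.0869
t 81.3 p [ 0.3894 -0.0586  0.2155] x [0.996 0.057 0.072] y [ 0.056 -0.998  0.012] z [ 0.073 -0.008 -0.997] F [ 0.1 -1.2 -0. ] w 0.0869 q [ 0.92 -0.27 -0.74  2.04 -0.2   1.23 -1.27]
```

View pics/fin.png

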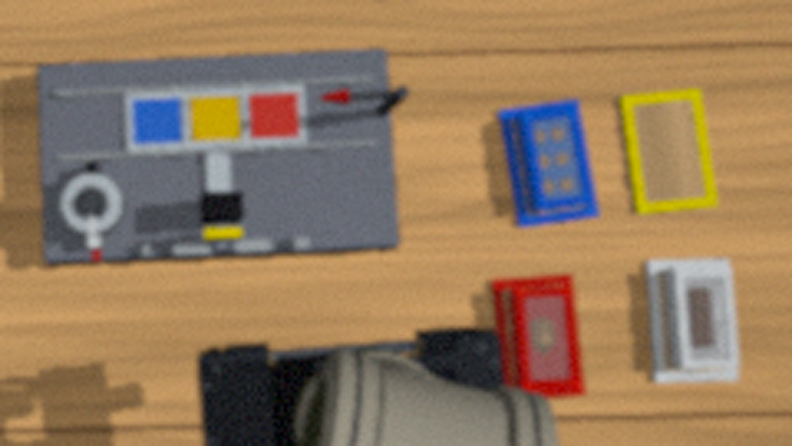

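The final picture shows each case on its own board: blue (550,162), red (540,335) and white (693,320). The lug at (95,238) is on the red mark, the amber filter is over the lamp, and the tab is out at (222,232). I check the lid offsets numerically.

```bash
python3 - <<'E'
from h import *
c=load("t21"); f=lambda u,v,z:onz(c,210+u/3.3,150+v/3.3,z)[:2]*1000
for n,p,(u,v) in (("white",(422.6,-390.9),(704,317)),("blue",(560.6,-275),(558,160)),("red",(410.7,-256.8),(548,334))): print(n,np.round(f(u,v,.033)-p,1))
w=f(222,204,.109); print("grip top",np.round(w,1))
E
```

```text
white [ 1.6 -0.1]
blue [-1.4 -2.3]
red [ 2.3 -3.4]
grip top [523.1  11.8]
```

```bash
python3 -c "
from bench import r
print(r.close_job())"
```

```text
the job is handed in; nothing more can be done
None
```

The job is done and handed in at about 81 s of the 210 s allowed.

**What I did:**
- I squeezed the tab, slid the grip to the middle detent and let the tab spring back.
- I turned the collar clockwise until its white lug pointed at the red mark.
- There was no yellow case, so I showed white, blue and red in that order, each held still for more than 2 s, and set each on its own board.

**Last checks:**
- **Filter:** the amber filter is over the lamp and the tab is out. The grip top is at y ≈ 11.8 mm, about 50 mm from its start.
- **Collar:** the lug is on the red mark.
- **Cases:** each one is within about 4 mm of its board's centre and lies lengthwise along it.
- **Clearance:** the arm is up and touching nothing.

**What went wrong or disagreed:**
- **Missed grasps:** the first grips on white and on blue slipped because the fingers were too high. They pushed those cases about 12 mm and 7 mm aside, and lower second grips held.
- **Knocked case:** the red case moved about 3 cm during the run, so I measured it again before picking it up.
- **Tilt and height:** the tool drifted to about 4° of tilt. From the tool readings, each case stayed within about 1° of flat after it was gripped. One picture estimate put white up to 4 mm below pointer height, which is within that measurement's error.

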